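Seat a plug-in board with its ejector levers

TASK

Take the green plug-in board out of its parking stand and lower it gently into the guides of the grey card base, both orange levers still swung out, until it rests on the sprung contacts; let go of it there. Then swing both orange levers inward, gently, until each has pulled its end of the board fully home on the connector; stop pushing as soon as a lever goes solid. Leave the other things on the bench alone.

Things in the scene. Friction and masses are not known exactly. Their poses are not given: they have to be found in the camera images.
- board: upright plug-in board, green with aluminium edges, 0.25 kg, 8 mm thick (x), 100 mm long (y), 82 mm high; origin at the middle of its lower edge, z up. On top a bright grip bar, 12 mm thick (x), 60 mm long (y), 64 to 82 mm above the lower edge: pinch it across x from above. End lugs, tops 31 mm up, reach to y +-60 mm. It may be turned half round (alike; its own left and right then change places)
- foot_left (a point): point on the board's lower edge at its own y +40 mm
- foot_right (a point): point on the board's lower edge at its own y -40 mm
- base: grey card base fixed to the bench, 74 (x) by 200 (y) by 12 mm, a lever tower at each y end; origin under its centre, z up. The board stands in its middle plane, board y along base y (either way round), in black guides: slot 10 mm wide (x), 103 mm long (y), flared at the mouth by 6 mm a side in x and 4 mm in y; their tops 48 mm (x) and 34 mm (y) above the bench
- guide: the black guides on the base, fixed; origin at the base's origin. The board must not be forced against them with more than 30 N
- seat: white connector bar in the guides, fixed, 94 mm long (y); the board must rest on its top. Origin at the centre of its top face, 18 to 22 mm above the bench (differs each time). At y +-40 mm a sprung brass contact stands 6 mm above it: a board only set down rests on these, 6 mm too high; each takes 3 N to start, 7 N to press fully, and lifts the board again unless its lever holds it
- tip_left (a point): axis of the left lever's thumb bar (12 mm thick, 18 mm wide in base x), 55 mm from the pin. At the start about base y +117 mm, 91 mm high. Push it inward along its arc about the pin: at first it rises as fast as it goes in, and a level push wedges it. It ends at about base y +62 mm, 105 mm high; this differs by up to 13 mm either way with connector height and nose setting: where the board grounds, the lever goes solid
- tip_right (a point): axis of the right lever's thumb bar (12 mm thick, 18 mm wide in base x), 55 mm from the pin. At the start about base y -117 mm, 91 mm high. Push it inward along its arc about the pin: at first it rises as fast as it goes in, and a level push wedges it. It ends at about base y -62 mm, 105 mm high; this differs by up to 13 mm either way with connector height and nose setting: where the board grounds, the lever goes solid
- stand: wooden parking stand fixed to the bench, 80 (x) by 130 (y) by 12 mm, with grey end channels 43 mm high; origin under its centre. The board stands in it at the start with its lower edge 12 mm above the bench, and is lifted straight up out of it
- pipe_tee_0: brass pipe tee, 67x100x41 mm, lying on the bench; origin under its centre. Leave it alone
- bearing_0: ball bearing, 52 mm across, 16 mm high, lying flat; origin under its centre. Leave it alone
- screw_jar_1: glass jar of screws with a green lid, 62 mm across, 82 mm high; origin under its centre. Leave it alone
- pliers_black: pliers with black grips, 60x176x12 mm, lying flat; origin under their centre. Leave it alone
- lever_left: orange ejector lever at the base's +y end, arm 14 mm wide, 7 mm thick; origin on its pin (along base x, at base y +78 mm, z 52 mm), own z to the thumb bar. Starts leaning 42 to 47 deg out, nose clear of the board. Swung in, its 20 mm nose (steel, set 0 to 6 mm up, each differently) presses the board's lug down. Stiff: about 4 N at the tip, 6 to 12 N while drawing; stays where left. Never push it with over 22 N
- lever_right: orange ejector lever at the base's -y end, arm 14 mm wide, 7 mm thick; origin on its pin (along base x, at base y -78 mm, z 52 mm), own z to the thumb bar. Starts leaning 42 to 47 deg out, nose clear of the board. Swung in, its 20 mm nose (steel, set 0 to 6 mm up, each differently) presses the board's lug down. Stiff: about 4 N at the tip, 6 to 12 N while drawing; stays where left. Never push it with over 22 N
Not all that is in view belongs to the job. What is shaped like the board but yellow is not meant. There is more than one size of the base; the job needs the larger.

How it is judged:
On the way, in this order (a step that is already met when the one before it is completed fails the run):
1. the board stands in the guides on the sprung contacts, not yet home at either end, let go, both levers still out (horizontal distance between board and seat below 0.008 m and angle between board's own z axis and vertical below 0.12 rad and angle between the y axis of board and the y axis of base, either way round below 0.12 rad and z of foot_left in the frame of seat between 0.003 and 0.009 m and z of foot_right in the frame of seat between 0.003 and 0.009 m and contact force between the fingers and board below 0.2 N and y of tip_left in the frame of base above 0.102 m and y of tip_right in the frame of base below -0.102 m), for 0.2 s.
2. one lever has drawn its end of the board home (((y of tip_left in the frame of base below 0.084 m and z of any of foot_left, foot_right in the frame of seat below 0.001 m) or (y of tip_right in the frame of base above -0.084 m and z of any of foot_left, foot_right in the frame of seat below 0.001 m))), for 0.2 s.
At the end, for the whole second after the job is handed in: The board stands upright in the guides of the card base, at rest, both ends of its lower edge within 1 mm of the connector bar's top, both levers swung in (tips within 84 mm of the base's centre plane) and holding it; nothing touched by the robot (horizontal distance between board and seat below 0.008 m and angle between board's own z axis and vertical below 0.12 rad and angle between the y axis of board and the y axis of base, either way round below 0.12 rad and z of each of foot_left, foot_right in the frame of seat below 0.001 m and y of tip_left in the frame of base below 0.084 m and y of tip_right in the frame of base above -0.084 m and linear speed of board below 0.02 m/s).
It fails at once if a lever is pushed with more than 22 N (contact force between any of the arm, the fingers and lever_left above 22 N or contact force between any of the arm, the fingers and lever_right above 22 N).
It fails at once if the board is forced against the guides with more than 30 N (contact force between board and guide above 30 N).
It fails at once if the board is tipped over by more than 30 degrees (angle between board's own z axis and vertical above 0.52 rad).
It fails at once if a bystander is shifted by more than 20 mm (distance of any of pipe_tee_0, bearing_0, screw_jar_1, pliers_black from where it was at the start of the episode above 0.02 m).
It also fails if it takes over 72 s, if anything falls off the work surface, if the arm or the gripper's body presses on something with over 40 N, if the wrist force passes 120 N, or if a joint passes its speed limit or range.

ROBOT

A 6-joint arm with a two-finger parallel gripper is mounted at the origin on a cart in front of the work surface, level with it; the furniture and walls round the work are solid. World frame = base frame: x ahead of the robot, y to its left, z up, the work surface at z = 0. Lengths are in m, angles in rad, forces in N, time in s.
With the tool pointing down it reaches from about 0.25 to 0.725 m from the base axis. Payload 4 kg.
Tool frame: the origin (TCP) lies at the very end of the fingers, on their centre line; the grasp point (between the pads) lies 19 mm behind it; z points along the fingers, y is the line along which they close (so a half turn about z gives the same grasp; the last joint's range is limited). The gripper opens to 85 mm and grips with 20 to 120 N. Pads are 22 mm wide; open, the fingers measure 114 mm over their backs; the gripper's body (76 mm by 85 mm) begins 54 mm behind the grasp point. The pads swing forward as they close: fully open they stand 13 mm farther back than shut.
Start: joints at [1.23, 0.241, 0.005, 1.335, 0, 1.571], TCP at [0.167, 0.471, 0.199] pointing down, gripper open.
Joint ranges: [-2.72, 2.72], [-1.05, 1.87], [-1.09, 1.28], [-1.99, 2.15], [-1.42, 1.44], [-3.14, 3.14]. Speed limits (rad/s): [2.79, 2.79, 3.14, 3.14, 3.14, 3.14].

INTERFACE

Orientations are given as a unit quaternion [x, y, z, w].
In Python, from workcell import bot gives the robot as it stands.
- The arm moves only by the tool carry_out, never from a script. Its argument "increments" is one flat list of numbers, 5 for each row, row after row: the finger opening in cm, from 0 to 8.54, then the shift along the tool's x, y, z in cm, then the turn about the tool's z in rad. A call has exactly 5 rows; each row shifts and turns the commanded pose from where the row before left it, along the tool's axes as they then stand; what a row does not reach is not made up. A row lasts 1/8 s, in which the tool goes at most 62.5 mm and 10.7 degrees, less where a joint would pass 70% of its speed; a pose out of reach is approached as far as the arm can. A call with a gripper value outside its range is refused whole. The fingers move at their own pace and stop on an object; the grip force is fixed at half the most. Time passes only in rows, so rows that do not move let the fingers close, or fill a call up. It gives the time, the measured TCP pose, the force, the opening and the grip force at its end, in the units of the state.
- bot.get_obs(): the state, without advancing time (a new reading comes with each control period).
- bot.camera(name): name is "side" or "top"; returns a dict with "pixels" (420x560x3 uint8, blue, green, red), "range_z" (420x560 float32, m along the optical axis (not along the pixel's ray), 0 where there is no reading), "mtx" (3x3 intrinsics, pixels), "eye" and "attitude" of the camera in the world. Camera axes: x right, y down, z forward; pixel columns grow to the right and rows downward; lengths in m; the calibration is good to about 2 mm. A picture is of the moment at which its call begins.
- bot.job_done(): hands the job in; it is judged then, once.
Trained networks look in a picture, given as the dict that the camera call returned (one of the last four; its "shot" number tells which), for a name from the list of things; names that differ only in an ending like _2 or _b are one class to them, and where a whole thing is asked for, a point or a joint stands for the part that bears it (a point fixed in the world has none). Each returns a list of dicts, best first, with "p" (0 to 1); they miss things now and then, are a little off and sometimes report something else, mostly with a low value. They report only what shows in the picture. A call takes as long as a camera call. They do not tell look-alikes from the thing itself.
- bot.find_in(picture, name): "xyz" ([x, y, z] in m, in the coordinates of the camera as it stood for that picture, good to about 4 mm: the middle of the surface that is visible of it).
- bot.regions_of(picture, name): "mask" (420x560 bool, what is visible of it).
- bot.place_of(picture, name): "xyz" ([x, y, z] in m, in the coordinates of the camera as it stood for that picture, good to about 4 mm: a listed point, or the origin of a listed thing).
The state is a dict: "clock": time; "joint_pos": joint angles; "joint_vel": joint speeds; "tau": joint torques, N m; "eef_pos": TCP position; "tool_rot": TCP orientation; "ft_force": force on the tool from outside, world axes, zero at the start; "ft_torque": the same for the moment, N m; "grip_width": finger opening in m; "grasp_force": force on a finger pad.
Only numpy, scipy, OpenCV 4.12 (cv2) and the standard library are available. Lean on these libraries where they do the work, as an engineer would, in place of code of your own. Each camera call takes 0.05 s, during which the arm holds its last target. There are 200 camera calls.

## Working session

There is one attempt and no reset: what is moved stays moved. The work goes in short steps, Python scripts to look and compute and a tool call to move; the robot and the scene stay as the last step left them, time stands still between calls to the robot, and variables do not carry over. Pictures are saved under pics/ and viewed, at most 10 in all, crops included, and the job is handed in when it is done.

Besides the shell and the picture viewer there is one more tool, called after "Emit:" as name(argument=value, ...), one argument or row to a line, values as JSON. carry_out: Moves the arm, as the interface text tells. Its arguments: {"type":"object","properties":{"increments":{"type":"array","items":{"type":"number"}}},"required":["increments"]}

```bash
mkdir -p pics; cat > h.py <<'E'
import numpy as np, cv2
from scipy.spatial.transform import Rotation as R
from workcell import bot
def T(c):
    a=np.array(c["attitude"],float)
    r=a if a.shape==(3,3) else R.from_quat(a).as_matrix()
    return r,np.array(c["eye"],float)
def w(c,p):
    r,e=T(c); return r@np.array(p)+e
def cloud(c):
    z=c["range_z"]; K=c["mtx"]; v,u=np.indices(z.shape)
    p=np.stack([(u-K[0,2])/K[0,0]*z,(v-K[1,2])/K[1,1]*z,z],-1)
    r,e=T(c); return p@r.T+e
E
python3 - <<'E'
from h import *
np.set_printoptions(precision=3,suppress=True)
for n in("top","side"):
    c=bot.camera(n); cv2.imwrite(f"pics/{n}0.png",c["pixels"]); print(n,c["eye"],c["attitude"])
    for k in["board","base","seat","stand","tip_left","tip_right","lever_left","lever_right","foot_left","pliers_black","pipe_tee_0","bearing_0","screw_jar_1"]:
        print(k,[(w(c,d["xyz"]),round(d["p"],2)) for d in bot.place_of(c,k)[:3]])
o=bot.get_obs();print({k:o[k] for k in o})
E
```

```text
top [ 0.27  -0.343  1.351] [ 0.704 -0.703  0.06  -0.077]
board [(array([ 0.534, -0.522,  0.003]), 0.71), (array([ 0.463, -0.033,  0.009]), 0.64), (array([ 0.364, -0.463, -0.   ]), 0.58)]
base [(array([ 0.398, -0.696,  0.002]), 0.61), (array([ 0.476, -0.284,  0.003]), 0.58)]
seat [(array([ 0.474, -0.288,  0.018]), 0.43)]
stand [(array([ 0.467, -0.029, -0.   ]), 0.61)]
tip_left [(array([ 0.489, -0.169,  0.093]), 0.7), (array([ 0.395, -0.636,  0.081]), 0.53)]
tip_right [(array([ 0.463, -0.403,  0.091]), 0.64), (array([ 0.401, -0.759,  0.08 ]), 0.44), (array([ 0.661, -0.189,  0.002]), 0.19)]
lever_left [(array([ 0.482, -0.21 ,  0.048]), 0.56), (array([ 0.393, -0.635,  0.037]), 0.49), (array([ 0.468, -0.073,  0.012]), 0.27)]
lever_right [(array([ 0.403, -0.753,  0.037]), 0.61), (array([ 0.462, -0.362,  0.048]), 0.4)]
foot_left [(array([ 0.531, -0.563,  0.002]), 0.89), (array([0.459, 0.008, 0.016]), 0.86), (array([ 0.464, -0.031, -0.002]), 0.72)]
pliers_black [(array([ 0.662, -0.187, -0.   ]), 0.28)]
pipe_tee_0 [(array([ 0.671, -0.077,  0.001]), 0.78), (array([ 0.471, -0.075,  0.01 ]), 0.1
[... 1285 characters left out ...]
]
pipe_tee_0 [(array([ 0.671, -0.08 , -0.001]), 0.53), (array([ 0.484, -0.172,  0.084]), 0.41)]
bearing_0 [(array([ 0.699, -0.276, -0.004]), 0.7)]
screw_jar_1 [(array([ 0.659, -0.188, -0.001]), 0.67), (array([ 0.462, -0.032,  0.017]), 0.61)]
{'clock': 1.4, 'joint_pos': array([1.23 , 0.241, 0.005, 1.335, 0.   , 1.571]), 'joint_vel': array([ 0.   ,  0.001, -0.001,  0.   , -0.   , -0.002]), 'tau': array([ -0.   , -37.221,  25.269,   0.001,  -0.   ,   0.   ]), 'eef_pos': array([0.167, 0.471, 0.199]), 'tool_rot': array([ 0.17 ,  0.986, -0.   , -0.   ]), 'ft_force': array([-0.64 ,  0.495, -0.358]), 'ft_torque': array([ 0.015, -0.009, -0.029]), 'grasp_force': 0.0, 'grip_width': 0.08563018104375457}
```

View images.

View pics/top0.png

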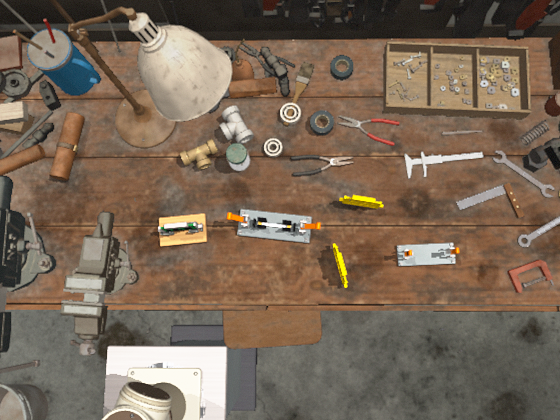

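View pics/side0.png

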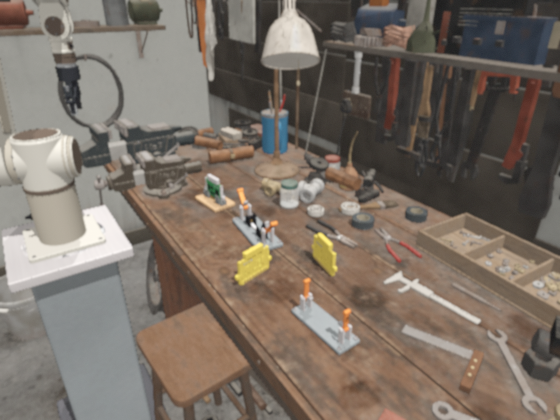

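The pictures show the green board in its wooden stand (top px 183,228). The large base is at px 275,225 and the small base, a look-alike, at px 427,255. The yellow boards are decoys, and a vise and a lamp stand nearby. Next I'll fit the exact poses from the point cloud.

```bash
python3 - <<'E'
from h import *
np.set_printoptions(precision=4,suppress=True)
def rect(q):
    (c,s,a)=cv2.minAreaRect((q[:,:2]*1000).astype(np.float32)); 
    b=cv2.boxPoints((c,s,a)); e=[b[1]-b[0],b[2]-b[1]]; l=max(e,key=np.linalg.norm)
    return np.array(c),np.array(s),np.degrees(np.arctan2(l[1],l[0]))%180
for n in("top","side"):
    c=bot.camera(n);P=cloud(c);np.save(n+"P.npy",P)
    def sel(x0,x1,y0,y1,z0,z1): 
        return P[(P[...,0]>x0)&(P[...,0]<x1)&(P[...,1]>y0)&(P[...,1]<y1)&(P[...,2]>z0)&(P[...,2]<z1)]
    g=sel(.40,.52,-.11,.05,.082,.11); print(n,"grip",len(g),g.mean(0),rect(g))
    b=sel(.42,.53,-.41,-.16,.007,.016); print("base",len(b),rect(b))
    s=sel(.40,.53,-.12,.06,.007,.016); print("stand",len(s),rect(s))
    for y0,y1 in((-.43,-.385),(-.19,-.15)):
        t=sel(.43,.53,y0,y1,.075,.12); print("tip",len(t),t.mean(0),t[:,2].max(),rect(t))
    gd=sel(.43,.52,-.345,-.225,.03,.06); print("guides",len(gd),rect(gd))
    v=sel(0,.6,.08,.6,.01,.6); print("vise zmax",v[:,2].max(), "lamp", sel(.3,.9,-.4,.3,.12,1)[:,[0,2]].min(0))
    for k in("board","base"):
        for d in bot.regions_of(c,k)[:3]:
            q=P[d["mask"]&(c["range_z"]>0)]; print(k,d["p"],q.mean(0))
            if k=="board" and abs(q.mean(0)[1]+.03)<.04:
                q=q[(q[:,2]>.082)];print(rect(q))
    im=c["pixels"]
    r,e=T(c);K=c["mtx"]
    if n=="top":
        cv2.imwrite("pics/a.png",np.vstack([cv2.resize(im[190:265,140:340],None,fx=4,fy=4,interpolation=2)]))
E
```

```text
top grip 121 [ 0.4623 -0.0322  0.0931] (array([463.9554, -40.8453]), array([13.0537, 76.5725]), np.float32(96.96058))
base 1260 (array([ 478.9505, -281.4968]), array([239.7484,  98.415 ]), np.float32(89.1632))
stand 818 (array([473.5769, -23.078 ]), array([109.0085, 174.8744]), np.float32(98.44163))
tip 53 [ 0.4609 -0.3962  0.0904] 0.10296660188098183 (array([ 460.178 , -395.2894]), array([20.3526, 16.4703]), np.float32(89.21594))
tip 62 [ 0.4853 -0.177   0.0905] 0.10240261106480819 (array([ 486.0726, -176.3581]), array([16.255, 24.761]), np.float32(90.080505))
guides 147 (array([ 474.0997, -285.231 ]), array([115.6512,  27.3365]), np.float32(83.30369))
vise zmax 0.17055181903963357 lamp [0.3  0.12]
board 0.8 [ 0.5327 -0.522   0.048 ]
board 0.71 [ 0.4619 -0.0321  0.0625]
(array([463.5991, -40.8916]), array([12.4761, 76.5715]), np.float32(96.755646))
board 0.7 [ 0.4625 -0.3805  0.0768]
base 0.98 [ 0.4716 -0.2841  0.023 ]
base 0.84 [ 0.3952 -0.6957  0.0156]
base 0.35 [ 0.4621 -0.0368  0.062 ]
side grip 59 [ 0.4588 -0.0395  0.0897] (array([460.1674, -35.3669]), array([14.1502, 61.2165])
[... 182 characters left out ...]
 np.float32(96.721115))
tip 40 [ 0.4572 -0.4049  0.09  ] 0.09642983497743685 (array([ 454.3322, -403.4611]), array([16.9369, 24.0318]), np.float32(123.507645))
tip 43 [ 0.483  -0.1795  0.0881] 0.09883855468682778 (array([ 483.838 , -179.8825]), array([17.5231, 15.7237]), np.float32(89.288124))
guides 100 (array([ 470.8785, -287.1401]), array([112.4179,  26.5221]), np.float32(83.37788))
vise zmax 0.5997254626560209 lamp [0.3    0.1202]
board 0.96 [ 0.5299 -0.5312  0.0399]
board 0.68 [ 0.3581 -0.4668  0.0413]
board 0.67 [ 0.4588 -0.0383  0.059 ]
(array([459.3737, -35.1875]), array([11.1994, 60.3779]), np.float32(95.464005))
base 0.7 [ 0.3899 -0.7064  0.0176]
base 0.55 [ 0.4642 -0.2958  0.03  ]
```

View pics/a.png

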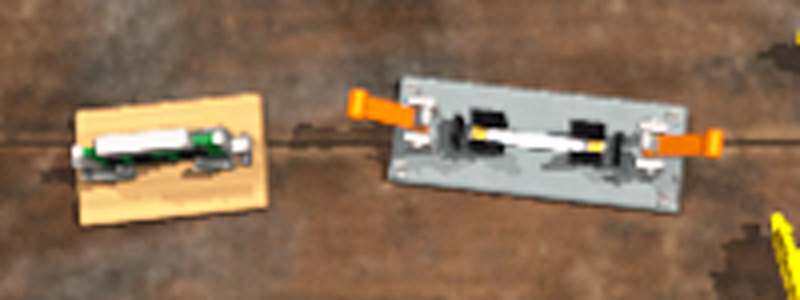

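The base lies at about (0.473, −0.287), yaw −6.4°, and the board at about (0.461, −0.034), yaw +6.7°. First I'll add a planner that turns world waypoints into tool-frame rows.

```bash
cat >> h.py <<'E'
def plan(wps,pos=None,rot=None):
    """wps: (grip_cm, x,y,z, tool-y angle deg, rows). prints rows, 5 per call"""
    o=bot.get_obs(); p=np.array(o["eef_pos"] if pos is None else pos)
    r=R.from_quat(o["tool_rot"]).as_matrix(); a=np.arctan2(r[1,1],r[0,1]); rows=[]
    for g,x,y,z,ang,n in wps:
        t=np.array([x,y,z])
        for k in range(n):
            # tool pointing down: y=(cos a,sin a,0), x = y cross z(down)
            M=np.array([[-np.sin(a),np.cos(a),0],[np.cos(a),np.sin(a),0],[0,0,-1]])
            d=np.round(M@((t-p)/(n-k))*100,2); da=np.round(-(np.radians(ang)-a)/(n-k),3)
            rows.append([g,*d.tolist(),float(da)]); p=p+M.T@d/100; a-=da
    while len(rows)%5: rows.append([rows[-1][0],0,0,0,0])
    for i in range(0,len(rows),5): print(sum(rows[i:i+5],[]))
def st():
    o=bot.get_obs(); r=R.from_quat(o["tool_rot"]).as_matrix()
    print("t",round(o["clock"],2),np.round(o["eef_pos"],4),"yaw",round(np.degrees(np.arctan2(r[1,1],r[0,1])),2),"z",np.round(r[:,2],3),"F",np.round(o["ft_force"],2),"w",round(o["grip_width"],4),round(o["grasp_force"],1))
E
python3 - <<'E'
from h import *
st()
o=bot.get_obs();r=R.from_quat(o["tool_rot"]).as_matrix();print(r)
plan([(8.5,.20,.43,.25,66,2),(8.5,.461,-.034,.25,6.7,13),(5,.461,-.034,.12,6.7,5)])
E
```

```text
t 1.7 [0.1671 0.4712 0.199 ] yaw 70.47 z [ 0. -0. -1.] F [ 1.05 -0.16  0.45] w 0.0856 0.0
[[-9.42493648e-01  3.34224062e-01  5.16281092e-06]
 [ 3.34224062e-01  9.42493647e-01 -4.36688742e-05]
 [-1.94611050e-05 -3.94321009e-05 -9.99999999e-01]]
[8.5, -2.24, -1.39, -2.55, 0.039, 8.5, -2.29, -1.31, -2.55, 0.039, 8.5, -3.29, -2.44, -0.0, 0.08, 8.5, -3.47, -2.17, -0.0, 0.08, 8.5, -3.63, -1.89, -0.0, 0.08]
[8.5, -3.77, -1.59, -0.0, 0.08, 8.5, -3.89, -1.29, -0.0, 0.079, 8.5, -3.98, -0.98, -0.0, 0.08, 8.5, -4.04, -0.66, -0.0, 0.079, 8.5, -4.08, -0.33, -0.0, 0.08]
[8.5, -4.1, -0.01, -0.0, 0.079, 8.5, -4.08, 0.32, -0.0, 0.08, 8.5, -4.05, 0.64, -0.0, 0.079, 8.5, -3.98, 0.96, -0.0, 0.08, 8.5, -3.89, 1.27, -0.0, 0.079]
[5, 0.0, 0.0, 2.6, 0.0, 5, 0.0, 0.0, 2.6, 0.0, 5, 0.0, 0.0, 2.6, 0.0, 5, 0.0, 0.0, 2.6, 0.0, 5, 0.0, 0.0, 2.6, 0.0]
```

Emit:
carry_out(
  increments=[8.5,-2.24,-1.39,-2.55,0.039,8.5,-2.29,-1.31,-2.55,0.039,8.5,-3.29,-2.44,0,0.08,8.5,-3.47,-2.17,0,0.08,8.5,-3.63,-1.89,0,0.08],
)

```text
clock: 2.33
eef_pos: [0.2608, 0.322, 0.2502]
tool_rot: [0.325, 0.946, 0.0, 0.0]
ft_force: [2.1, 0.3, 0.9]
grip_width: 0.0851
grasp_force: 0.0
```

Emit:
carry_out(
  increments=[8.5,-3.77,-1.59,0,0.08,8.5,-3.89,-1.29,0,0.079,8.5,-3.98,-0.98,0,0.08,8.5,-4.04,-0.66,0,0.079,8.5,-4.08,-0.33,0,0.08],
)

```text
clock: 2.95
eef_pos: [0.3612, 0.1433, 0.2502]
tool_rot: [0.505, 0.863, 0.0, 0.0]
ft_force: [0.8, 0.5, -0.2]
grip_width: 0.0848
grasp_force: 0.0
```

Emit:
carry_out(
  increments=[8.5,-4.1,-0.01,0,0.079,8.5,-4.08,0.32,0,0.08,8.5,-4.05,0.64,0,0.079,8.5,-3.98,0.96,0,0.08,8.5,-3.89,1.27,0,0.079],
)

```text
clock: 3.58
eef_pos: [0.4616, -0.0353, 0.2501]
tool_rot: [0.666, 0.746, 0.0, 0.0]
ft_force: [0.4, 0.4, 0.3]
grip_width: 0.085
grasp_force: 0.0
```

Emit:
carry_out(
  increments=[5,0,0,2.6,0,5,0,0,2.6,0,5,0,0,2.6,0,5,0,0,2.6,0,5,0,0,2.6,0],
)

```text
clock: 4.2
eef_pos: [0.461, -0.034, 0.1193]
tool_rot: [0.665, 0.747, 0.0, 0.0]
ft_force: [-0.6, 0.2, -1.2]
grip_width: 0.05
grasp_force: 0.0
```

```bash
python3 - <<'E'
from h import *
st()
plan([(5,.461,-.034,.066,6.7,4),(5,.461,-.034,.066,6.7,1)])
E
```

```text
t 4.2 [ 0.461  -0.034   0.1193] yaw 6.7 z [ 0. -0. -1.] F [-0.62  0.19 -1.16] w 0.05 0.0
[5, 0.0, -0.0, 1.33, -0.0, 5, 0.0, -0.0, 1.33, -0.0, 5, 0.0, -0.0, 1.33, -0.0, 5, 0.0, -0.0, 1.34, -0.0, 5, 0.0, -0.0, -0.0, -0.0]
```

Emit:
carry_out(
  increments=[5,0,0,1.33,0,5,0,0,1.33,0,5,0,0,1.33,0,5,0,0,1.3,0,3,0,0,0,0],
)

```text
clock: 4.82
eef_pos: [0.46, -0.0339, 0.0661]
tool_rot: [0.665, 0.747, -0.001, -0.001]
ft_force: [-0.8, -0.7, 0.2]
grip_width: 0.0331
grasp_force: 0.0
```

Emit:
carry_out(
  increments=[0,0,0,0,0,0,0,0,0,0,0,0,0,0,0,0,0,0,0,0,0,0,0,0,0],
)

```text
clock: 5.45
eef_pos: [0.4611, -0.034, 0.0672]
tool_rot: [0.665, 0.747, 0.0, 0.0]
ft_force: [0.6, -0.3, -0.6]
grip_width: 0.0004
grasp_force: 0.0
```

```bash
python3 - <<'E'
from h import *
st()
c=bot.camera("side"); cv2.imwrite("pics/b.png",cv2.resize(c["pixels"][130:290,150:330],None,fx=3.3,fy=3.3,interpolation=2))
E
```

```text
t 5.45 [ 0.4611 -0.034   0.0672] yaw 6.7 z [ 0. -0. -1.] F [ 0.63 -0.3  -0.63] w 0.0004 0.0
```

View pics/b.png

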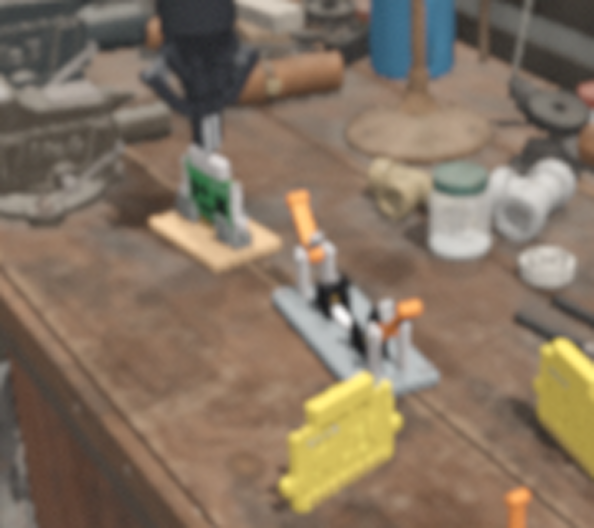

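```bash
python3 - <<'E'
from h import *
np.set_printoptions(precision=3,suppress=True)
c=bot.camera("side");r,e=T(c);P=cloud(c)
def pr(p):
    q=c["mtx"]@(r.T@(np.array(p)-e)); return (q[:2]/q[2]-[150,130])*3.3
o=bot.get_obs()
print("tcp",pr(o["eef_pos"]),"bar mid",pr([.461,-.034,.094]), pr([.461+.0035,-.064,.094]),pr([.461-.0035,-.004,.094]))
s=P[(abs(P[...,0]-.46)<.06)&(abs(P[...,1]+.034)<.09)&(P[...,2]>.06)&(P[...,2]<.16)]
for z in np.arange(.06,.16,.01):
    q=s[(s[:,2]>=z)&(s[:,2]<z+.01)]
    if len(q): print(round(z,2),len(q),q.min(0)[:2],q.max(0)[:2],np.median(q,0)[:2])
E
```

```text
tcp [209.302 176.676] bar mid [207.281 151.857] [223.819 160.968] [191.238 143.019]
0.06 52 [ 0.452 -0.085] [0.469 0.018] [ 0.459 -0.034]
0.07 36 [ 0.453 -0.085] [0.47  0.016] [ 0.461 -0.058]
0.08 35 [ 0.453 -0.067] [ 0.47  -0.003] [ 0.456 -0.043]
0.09 29 [ 0.453 -0.067] [ 0.467 -0.006] [ 0.458 -0.044]
0.1 17 [ 0.449 -0.046] [ 0.47  -0.034] [ 0.458 -0.043]
0.11 30 [ 0.445 -0.053] [ 0.475 -0.029] [ 0.457 -0.044]
0.12 27 [ 0.446 -0.048] [ 0.473 -0.034] [ 0.456 -0.043]
0.13 23 [ 0.445 -0.05 ] [ 0.473 -0.032] [ 0.455 -0.044]
0.14 48 [ 0.428 -0.052] [ 0.494 -0.027] [ 0.458 -0.045]
0.15 74 [ 0.421 -0.055] [ 0.498 -0.021] [ 0.466 -0.044]
```

Emit:
carry_out(
  increments=[0,0,0,-1,0,0,0,0,-1,0,0,0,0,-1,0,0,0,0,-1,0,0,0,0,-1,0],
)

```text
clock: 6.18
eef_pos: [0.4611, -0.034, 0.118]
tool_rot: [0.665, 0.747, 0.0, 0.0]
ft_force: [0.7, -0.0, 0.6]
grip_width: 0.0
grasp_force: 0.0
```

```bash
python3 - <<'E'
from h import *
np.set_printoptions(precision=3,suppress=True)
st()
c=bot.camera("side");P=cloud(c)
s=P[(abs(P[...,0]-.46)<.06)&(abs(P[...,1]+.034)<.09)&(P[...,2]>.02)&(P[...,2]<.2)]
for z in np.arange(.02,.19,.01):
    q=s[(s[:,2]>=z)&(s[:,2]<z+.01)]
    if len(q): print(round(z,2),len(q),q.min(0)[:2],q.max(0)[:2],np.median(q,0)[:2])
t=bot.camera("top")
a=cv2.resize(c["pixels"][150:230,170:270],None,fx=4,fy=4,interpolation=2)
b=cv2.resize(t["pixels"][190:270,140:240],None,fx=4,fy=4,interpolation=2)
cv2.imwrite("pics/c.png",np.hstack([a,b]))
E
```

```text
t 6.17 [ 0.461 -0.034  0.118] yaw 6.7 z [ 0. -0. -1.] F [ 0.68 -0.05  0.55] w 0.0 0.0
0.02 71 [ 0.445 -0.094] [0.477 0.023] [ 0.456 -0.058]
0.03 64 [ 0.444 -0.095] [0.478 0.024] [ 0.457 -0.046]
0.04 56 [ 0.442 -0.093] [0.477 0.026] [ 0.459 -0.046]
0.05 46 [ 0.452 -0.086] [0.469 0.012] [ 0.46  -0.038]
0.06 48 [ 0.452 -0.085] [0.47  0.016] [ 0.459 -0.033]
0.07 41 [ 0.453 -0.084] [0.47  0.017] [ 0.459 -0.056]
0.08 39 [ 0.453 -0.065] [ 0.471 -0.005] [ 0.457 -0.048]
0.09 28 [ 0.454 -0.063] [ 0.468 -0.009] [ 0.46  -0.035]
0.14 2 [ 0.456 -0.043] [ 0.459 -0.041] [ 0.457 -0.042]
0.15 18 [ 0.449 -0.048] [ 0.47  -0.028] [ 0.457 -0.043]
0.16 27 [ 0.445 -0.05 ] [ 0.472 -0.03 ] [ 0.455 -0.044]
0.17 28 [ 0.446 -0.049] [ 0.474 -0.028] [ 0.455 -0.043]
0.18 29 [ 0.444 -0.052] [ 0.473 -0.03 ] [ 0.455 -0.044]
```

View pics/c.png

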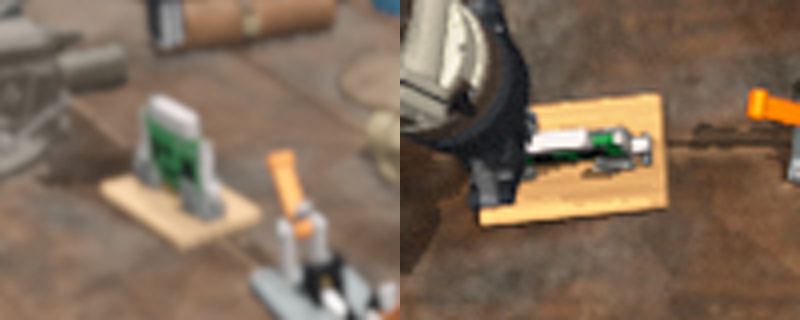

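The fingers closed above the bar. With the reported TCP at z=0.118, the fingertips show at about 0.147, so they end roughly 28 mm higher than reported, and the board has not moved. I'll reopen and go lower, watching the force.

Emit:
carry_out(
  increments=[4,0,0,0,0,4,0,0,0,0,4,0,0,1.3,0,4,0,0,1.3,0,4,0,0,1.3,0],
)

```text
clock: 6.9
eef_pos: [0.4603, -0.034, 0.0766]
tool_rot: [0.665, 0.747, -0.0, -0.001]
ft_force: [0.7, -0.1, 0.5]
grip_width: 0.0402
grasp_force: 0.0
```

Emit:
carry_out(
  increments=[4,0,0,1.0,0,4,0,0,1.0,0,4,0,0,0.7,0,4,0,0,0.6,0,4,0,0,0.6,0],
)

```text
clock: 7.52
eef_pos: [0.4612, -0.034, 0.0389]
tool_rot: [0.665, 0.747, 0.0, 0.0]
ft_force: [-0.1, 0.1, -0.5]
grip_width: 0.0399
grasp_force: 0.0
```

```bash
python3 - <<'E'
from h import *
np.set_printoptions(precision=3,suppress=True)
st()
c=bot.camera("side");P=cloud(c)
s=P[(abs(P[...,0]-.46)<.06)&(abs(P[...,1]+.034)<.09)&(P[...,2]>.04)&(P[...,2]<.14)]
for z in np.arange(.04,.14,.01):
    q=s[(s[:,2]>=z)&(s[:,2]<z+.01)]
    if len(q): print(round(z,2),len(q),q.min(0)[:2],q.max(0)[:2],np.median(q,0)[:2])
E
```

```text
t 7.53 [ 0.461 -0.034  0.039] yaw 6.7 z [ 0.001 -0.    -1.   ] F [-0.13  0.13 -0.46] w 0.0399 0.0
0.04 51 [ 0.442 -0.092] [0.469 0.021] [ 0.459 -0.046]
0.05 38 [ 0.455 -0.087] [ 0.468 -0.007] [ 0.46 -0.05]
0.06 38 [ 0.457 -0.089] [ 0.468 -0.011] [ 0.461 -0.054]
0.07 44 [ 0.429 -0.085] [ 0.486 -0.016] [ 0.46  -0.048]
0.08 63 [ 0.426 -0.066] [ 0.492 -0.023] [ 0.458 -0.045]
0.09 61 [ 0.425 -0.065] [ 0.493 -0.008] [ 0.46 -0.04]
0.1 38 [ 0.426 -0.051] [ 0.493 -0.021] [ 0.479 -0.042]
0.11 42 [ 0.409 -0.055] [ 0.506 -0.024] [ 0.48  -0.044]
0.12 83 [ 0.405 -0.056] [ 0.516 -0.017] [ 0.478 -0.042]
0.13 77 [ 0.402 -0.057] [ 0.516 -0.017] [ 0.442 -0.044]
```

Emit:
carry_out(
  increments=[2,0,0,0,0,1,0,0,0,0,1,0,0,0,0,0,0,0,0,0,0,0,0,0,0],
)

```text
clock: 8.2
eef_pos: [0.4614, -0.034, 0.0394]
tool_rot: [0.665, 0.747, 0.0, 0.0]
ft_force: [0.4, -0.1, 1.4]
grip_width: 0.0109
grasp_force: 59.1
```

Emit:
carry_out(
  increments=[0,0,0,0,0,0,0,0,-0.3,0,0,0,0,-1,0,0,0,0,-1.5,0,0,0,0,-1.5,0],
)

```text
clock: 8.82
eef_pos: [0.4597, -0.034, 0.0824]
tool_rot: [0.665, 0.747, -0.001, -0.001]
ft_force: [-0.3, 0.7, -3.5]
grip_width: 0.0107
grasp_force: 58.7
```

```bash
python3 - <<'E'
from h import *
st()
plan([(0,.461,-.034,.175,6.7,3),(0,.4725,-.2865,.175,-6.4,11),(0,.4725,-.2865,.175,-6.4,1)])
E
```

```text
t 8.82 [ 0.4597 -0.034   0.0824] yaw 6.71 z [-0.003 -0.    -1.   ] F [-0.26  0.65 -3.51] w 0.0107 58.7
[0, -0.0, 0.04, -3.09, 0.0, 0, -0.01, 0.05, -3.08, 0.0, 0, -0.0, 0.04, -3.09, 0.0, 0, -2.29, -0.16, 0.0, 0.021, 0, -2.3, -0.12, 0.0, 0.021]
[0, -2.3, -0.07, 0.0, 0.021, 0, -2.3, -0.02, 0.0, 0.021, 0, -2.3, 0.03, 0.0, 0.021, 0, -2.3, 0.08, 0.0, 0.021, 0, -2.29, 0.12, 0.0, 0.021]
[0, -2.29, 0.17, 0.0, 0.02, 0, -2.29, 0.22, 0.0, 0.021, 0, -2.28, 0.27, 0.0, 0.02, 0, -2.27, 0.31, 0.0, 0.021, 0, -0.0, 0.0, 0.0, -0.0]
```

Emit:
carry_out(
  increments=[0,0,0,-3.1,0,0,0,0,-3.1,0,0,0,0,-3.1,0,0,-2.29,-0.16,0,0.021,0,-2.3,-0.12,0,0.021],
)

```text
clock: 9.45
eef_pos: [0.4622, -0.0802, 0.1757]
tool_rot: [0.68, 0.733, -0.0, -0.0]
ft_force: [1.1, -0.1, -3.3]
grip_width: 0.0108
grasp_force: 58.7
```

Emit:
carry_out(
  increments=[0,-2.3,-0.07,0,0.021,0,-2.3,-0.02,0,0.021,0,-2.3,0.03,0,0.021,0,-2.3,0.08,0,0.021,0,-2.29,0.12,0,0.021],
)

```text
clock: 10.07
eef_pos: [0.467, -0.1951, 0.1749]
tool_rot: [0.718, 0.696, -0.001, -0.001]
ft_force: [-0.1, 0.3, -2.9]
grip_width: 0.0108
grasp_force: 58.7
```

Emit:
carry_out(
  increments=[0,-2.29,0.17,0,0.02,0,-2.29,0.22,0,0.021,0,-2.28,0.27,0,0.02,0,-2.27,0.31,0,0.021,0,0,0,0,0],
)

```text
clock: 10.7
eef_pos: [0.4722, -0.2883, 0.1748]
tool_rot: [0.746, 0.665, -0.0, -0.0]
ft_force: [-0.0, 0.8, -3.2]
grip_width: 0.0103
grasp_force: 58.7
```

```bash
python3 - <<'E'
from h import *
np.set_printoptions(precision=4,suppress=True)
st()
def rect(q):
    (c,s,a)=cv2.minAreaRect((q[:,:2]*1000).astype(np.float32)); 
    b=cv2.boxPoints((c,s,a)); e=[b[1]-b[0],b[2]-b[1]]; l=max(e,key=np.linalg.norm)
    return np.array(c),np.array(s),np.degrees(np.arctan2(l[1],l[0]))%180
c=bot.camera("side");P=cloud(c)
def sel(x0,x1,y0,y1,z0,z1): 
    return P[(P[...,0]>x0)&(P[...,0]<x1)&(P[...,1]>y0)&(P[...,1]<y1)&(P[...,2]>z0)&(P[...,2]<z1)]
for z in np.arange(.12,.27,.01):
    q=sel(.42,.53,-.37,-.20,z,z+.01)
    if len(q)>5: print(round(z,3),len(q),rect(q))
print("guides",rect(sel(.43,.52,-.345,-.225,.03,.06)),"base",rect(sel(.42,.53,-.41,-.16,.007,.016)))
for k in("board","base","foot_left","foot_right","tip_left","tip_right"):
    print(k,[(w(c,d["xyz"]),round(d["p"],2)) for d in bot.place_of(c,k)[:3]])
cv2.imwrite("pics/d.png",cv2.resize(c["pixels"][140:270,180:340],None,fx=4,fy=4,interpolation=2))
E
```

```text
t 10.7 [ 0.4722 -0.2883  0.1748] yaw -6.56 z [-0.  0. -1.] F [-0.03  0.76 -3.17] w 0.0103 58.7
0.14 15 (array([ 467.3071, -294.2337]), array([86.8609,  7.5747]), np.float32(88.19523))
0.15 67 (array([ 468.7675, -291.0424]), array([96.6675,  9.4433]), np.float32(86.628975))
0.16 46 (array([ 469.7394, -286.0477]), array([118.8752,   5.2707]), np.float32(84.12975))
0.17 68 (array([ 468.6122, -288.4785]), array([121.416 ,   7.3883]), np.float32(85.677574))
0.18 56 (array([ 469.6924, -288.4744]), array([100.4633,   6.0889]), np.float32(84.47665))
0.19 50 (array([ 470.7027, -288.9233]), array([100.6022,   7.6338]), np.float32(82.86175))
0.2 39 (array([ 465.5376, -289.8743]), array([98.2967, 12.0379]), np.float32(87.42819))
0.21 52 (array([ 469.302 , -289.3341]), array([33.1036, 90.8717]), np.float32(102.78861))
0.22 72 (array([ 467.9496, -296.7966]), array([35.8953, 37.4888]), np.float32(126.21532))
0.23 51 (array([ 471.2914, -291.9619]), array([38.2224, 25.378 ]), np.float32(10.282382))
0.24 48 (array([ 474.0324, -291.2591]), array([25.7705, 50.7022]), np.float32(170.99614))
0.25 102 (arr
[... 368 characters left out ...]
1.322 , -289.0403]), array([201.3768,  74.7075]), np.float32(83.927765))
board [(array([ 0.3607, -0.4652,  0.0042]), 0.84), (array([ 0.4727, -0.2862,  0.152 ]), 0.78)]
base [(array([ 0.3903, -0.6981, -0.0042]), 0.66)]
foot_left [(array([ 0.5291, -0.5618, -0.0006]), 0.98), (array([ 0.6586, -0.1891, -0.0015]), 0.7), (array([ 0.4004, -0.4531, -0.0013]), 0.66)]
foot_right [(array([ 0.3252, -0.4689, -0.0043]), 0.75), (array([ 0.468 , -0.3256,  0.1448]), 0.66), (array([ 0.5419, -0.488 ,  0.0036]), 0.61)]
tip_left [(array([ 0.3903, -0.6345,  0.0839]), 0.67), (array([ 0.4823, -0.1735,  0.0879]), 0.64)]
tip_right [(array([ 0.464 , -0.4058,  0.0858]), 0.48), (array([ 0.3983, -0.7573,  0.0784]), 0.44)]
```

View pics/d.png

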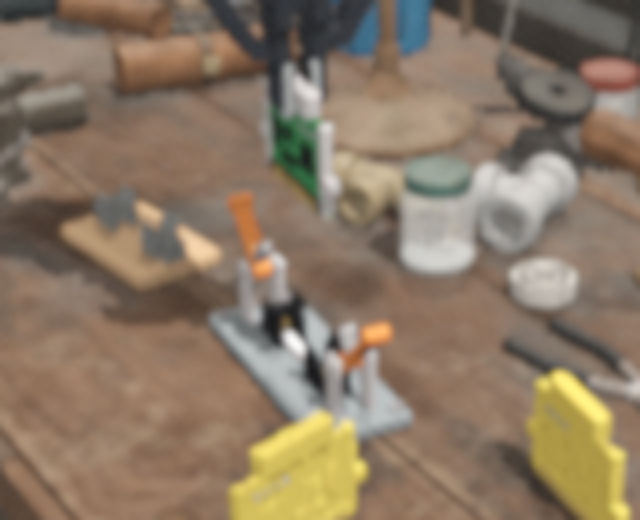

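The board is held upright above the base at yaw −6.5°, centred to within about 2 mm. I'll lower it.

Emit:
carry_out(
  increments=[0,0,0,2,0,0,0,0,2,0,0,0,0,2,0,0,0,0,2,0,0,0,0,1,0],
)

```text
clock: 11.68
eef_pos: [0.4718, -0.2857, 0.0841]
tool_rot: [0.745, 0.667, -0.0, -0.001]
ft_force: [0.0, 0.3, -3.0]
grip_width: 0.0111
grasp_force: 58.6
```

```bash
python3 - <<'E'
from h import *
np.set_printoptions(precision=4,suppress=True)
st()
c=bot.camera("side")
for k in("board","base","tip_left","tip_right"):
    print(k,[(w(c,d["xyz"]),round(d["p"],2)) for d in bot.place_of(c,k)[:3]])
st()
cv2.imwrite("pics/e.png",cv2.resize(c["pixels"][160:260,210:310],None,fx=6,fy=6,interpolation=2))
E
```

```text
t 11.68 [ 0.4718 -0.2857  0.0841] yaw -6.38 z [-0.002  0.001 -1.   ] F [ 0.05  0.29 -3.03] w 0.0111 58.6
board [(array([ 0.5348, -0.5251, -0.0014]), 0.68), (array([ 0.4708, -0.2856,  0.0589]), 0.63), (array([ 0.4819, -0.207 ,  0.0487]), 0.56)]
base [(array([ 0.4716, -0.2856, -0.0029]), 0.91), (array([ 0.3888, -0.7021, -0.0043]), 0.74)]
tip_left [(array([ 0.3903, -0.6362,  0.082 ]), 0.69), (array([ 0.4856, -0.1711,  0.0868]), 0.43)]
tip_right [(array([ 0.4626, -0.4035,  0.0867]), 0.66), (array([ 0.3964, -0.756 ,  0.0799]), 0.47), (array([ 0.6963, -0.2763, -0.0009]), 0.18)]
t 11.93 [ 0.4731 -0.2868  0.086 ] yaw -6.41 z [ 0.001 -0.001 -1.   ] F [ 0.61  0.45 -3.14] w 0.0106 58.6
```

View pics/e.png

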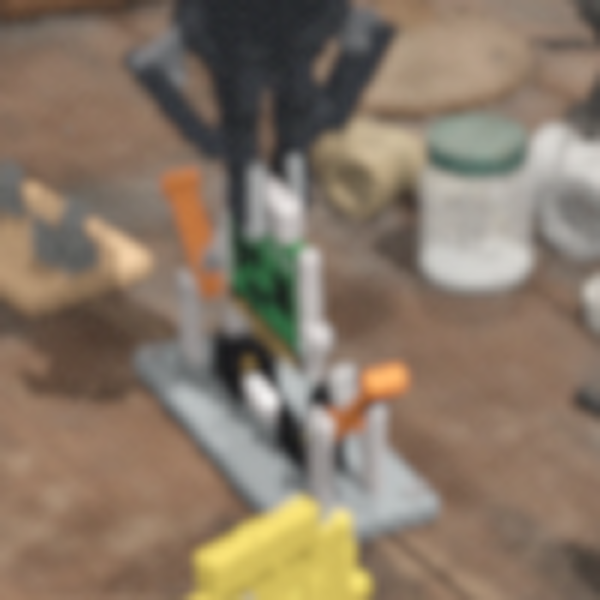

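The board sits directly above the slot between the levers. I'll lower it slowly.

Emit:
carry_out(
  increments=[0,0,0,0.4,0,0,0,0,0.4,0,0,0,0,0.4,0,0,0,0,0.4,0,0,0,0,0.2,0],
)

```text
clock: 12.55
eef_pos: [0.4722, -0.2864, 0.0667]
tool_rot: [0.746, 0.666, -0.0, -0.0]
ft_force: [0.3, 0.6, -2.4]
grip_width: 0.0106
grasp_force: 58.8
```

Emit:
carry_out(
  increments=[0,0,0,0.2,0,0,0,0,0.2,0,0,0,0,0.2,0,0,0,0,0.1,0,0,0,0,0,0],
)

```text
clock: 13.18
eef_pos: [0.4724, -0.2865, 0.06]
tool_rot: [0.746, 0.666, -0.0, -0.0]
ft_force: [-0.7, -0.8, -3.3]
grip_width: 0.011
grasp_force: 58.8
```

Emit:
carry_out(
  increments=[0,0,0,0.1,0,0,0,0,0.1,0,0,0,0,0.1,0,0,0,0,0,0,0,0,0,0,0],
)

```text
clock: 13.8
eef_pos: [0.4724, -0.2866, 0.0571]
tool_rot: [0.746, 0.666, 0.0, 0.0]
ft_force: [0.0, 0.1, -3.0]
grip_width: 0.0109
grasp_force: 58.8
```

Emit:
carry_out(
  increments=[0,0,0,0.1,0,0,0,0,0.1,0,0,0,0,0,0,0,0,0,0,0,0,0,0,0,0],
)

```text
clock: 14.42
eef_pos: [0.4724, -0.2866, 0.0551]
tool_rot: [0.746, 0.666, -0.0, 0.0]
ft_force: [0.9, -0.0, -2.9]
grip_width: 0.0108
grasp_force: 58.7
```

Emit:
carry_out(
  increments=[0,0,0,0.1,0,0,0,0,0,0,0,0,0,0.05,0,0,0,0,0,0,0,0,0,0,0],
)

```text
clock: 15.05
eef_pos: [0.4725, -0.2866, 0.0537]
tool_rot: [0.746, 0.666, -0.0, 0.0]
ft_force: [0.5, -1.3, -2.5]
grip_width: 0.011
grasp_force: 58.7
```

Emit:
carry_out(
  increments=[0,0,0,0.05,0,0,0,0,0,0,0,0,0,0.05,0,0,0,0,0,0,0,0,0,0,0],
)

```text
clock: 15.68
eef_pos: [0.4724, -0.2866, 0.0526]
tool_rot: [0.746, 0.666, -0.0, 0.0]
ft_force: [0.4, -2.6, -2.1]
grip_width: 0.0106
grasp_force: 58.8
```

Emit:
carry_out(
  increments=[0,-0.05,0,0,0,0,-0.05,0,0,0,0,-0.05,0,0,0,0,0,0,0.05,0,0,0,0,0,0],
)

```text
clock: 16.3
eef_pos: [0.4723, -0.2878, 0.0524]
tool_rot: [0.746, 0.666, 0.0, -0.0]
ft_force: [-0.8, 0.7, 0.9]
grip_width: 0.0111
grasp_force: 59.2
```

Emit:
carry_out(
  increments=[0,0,0,0.05,0,0,0,0,0,0,0,0,0,0.05,0,0,0,0,0,0,0,0,0,0,0],
)

```text
clock: 16.92
eef_pos: [0.4723, -0.288, 0.0512]
tool_rot: [0.746, 0.666, 0.0, 0.0]
ft_force: [-1.9, 1.0, 4.4]
grip_width: 0.0106
grasp_force: 59.7
```

Emit:
carry_out(
  increments=[2,0,0,0,0,3,0,0,0,0,4,0,0,0,0,4,0,0,0,0,4,0,0,0,0],
)

```text
clock: 17.55
eef_pos: [0.4723, -0.2881, 0.0511]
tool_rot: [0.746, 0.666, -0.0, 0.0]
ft_force: [1.0, -0.7, 0.7]
grip_width: 0.0399
grasp_force: 0.0
```

```bash
python3 - <<'E'
from h import *
np.set_printoptions(precision=4,suppress=True)
st()
c=bot.camera("side");P=cloud(c)
for k in("board","seat","foot_left","foot_right","tip_left","tip_right"):
    print(k,[(w(c,d["xyz"]),round(d["p"],2)) for d in bot.place_of(c,k)[:4] if -.42<w(c,d["xyz"])[1]<-.15])
cv2.imwrite("pics/f.png",cv2.resize(c["pixels"][160:260,210:310],None,fx=6,fy=6,interpolation=2))
q=P[(abs(P[...,0]-.473)<.006)&(abs(P[...,1]+.287)<.035)&(P[...,2]>.09)&(P[...,2]<.12)]
print(np.percentile(q[:,2],[50,90,98]))
E
```

```text
t 17.55 [ 0.4723 -0.2881  0.0511] yaw -6.42 z [ 0. -0. -1.] F [ 1.   -0.69  0.73] w 0.0399 0.0
board [(array([ 0.4673, -0.2887,  0.0278]), 0.64)]
seat []
foot_left [(array([ 0.4837, -0.1721,  0.0872]), 0.72)]
foot_right [(array([ 0.4677, -0.3265,  0.0194]), 0.8)]
tip_left [(array([ 0.4852, -0.1732,  0.0871]), 0.45)]
tip_right [(array([ 0.4614, -0.4044,  0.0872]), 0.6)]
[0.105  0.1068 0.1075]
```

View pics/f.png

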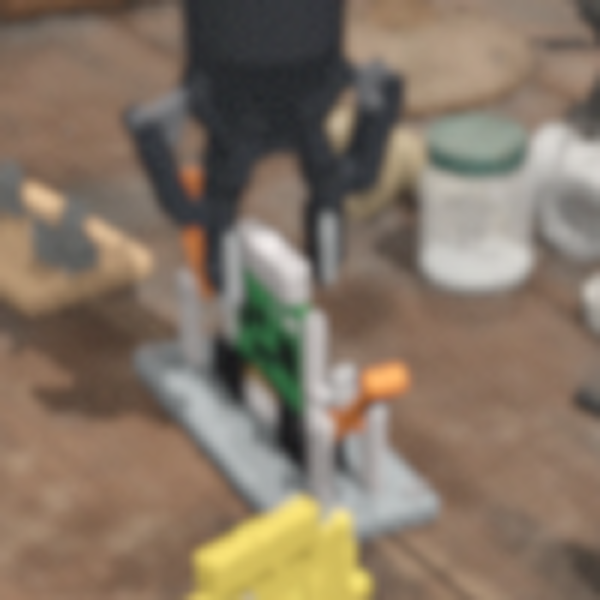

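The board stands upright in the guides on the contacts, released, with both levers out. Next is the left lever: close the fingers and come down outside it.

```bash
cat >> h.py <<'E'
O=np.array([.472,-.287]); U=np.array([.1115,.9938])
def tool(by,rz): # base y (m), reported z
    q=O+U*by; return q[0],q[1],rz
def base_y():
    return float((bot.get_obs()["eef_pos"][:2]-O)@U)
E
python3 - <<'E'
from h import *
st()
x,y,z=tool(.150,.115)
plan([(4,.4723,-.288,.115,-6.4,3),(0,x,y,z,-6.4,5),(0,x,y,.055,-6.4,4)],pos=[.4723,-.288,.0511])
E
```

```text
t 17.9 [ 0.4723 -0.288   0.0511] yaw -6.42 z [ 0.  0. -1.] F [ 0.08 -0.45  0.54] w 0.0398 0.0
[4, 0.0, 0.0, -2.13, -0.0, 4, 0.0, 0.0, -2.13, -0.0, 4, 0.0, 0.0, -2.13, -0.0, 0, 3.02, -0.01, -0.0, -0.0, 0, 3.02, -0.01, -0.0, -0.0]
[0, 3.02, -0.01, -0.0, -0.0, 0, 3.02, -0.01, -0.0, -0.0, 0, 3.02, -0.01, -0.0, -0.0, 0, -0.0, 0.0, 1.5, -0.0, 0, -0.0, 0.0, 1.5, -0.0]
[0, -0.0, 0.0, 1.5, -0.0, 0, -0.0, 0.0, 1.5, -0.0, 0, 0, 0, 0, 0, 0, 0, 0, 0, 0, 0, 0, 0, 0, 0]
```

Emit:
carry_out(
  increments=[4,0,0,-2.1,0,4,0,0,-2.1,0,4,0,0,-2.2,0,0,3,0,0,0,0,3,0,0,0],
)

```text
clock: 18.52
eef_pos: [0.4792, -0.2282, 0.1155]
tool_rot: [0.746, 0.666, 0.0, 0.0]
ft_force: [-0.4, 0.6, 0.7]
grip_width: 0.0046
grasp_force: 0.0
```

Emit:
carry_out(
  increments=[0,3,0,0,0,0,3,0,0,0,0,3,0,0,0,0,0,0,1.5,0,0,0,0,1.5,0],
)

```text
clock: 19.15
eef_pos: [0.4889, -0.1393, 0.0842]
tool_rot: [0.746, 0.666, -0.0, 0.0]
ft_force: [-0.7, 0.6, -0.4]
grip_width: -0.0001
grasp_force: 0.0
```

Emit:
carry_out(
  increments=[0,0,0,1.5,0,0,0,0,1.5,0,0,0,0,0,0,0,0,0,0,0,0,0,0,0,0],
)

```text
clock: 19.77
eef_pos: [0.4896, -0.1392, 0.0557]
tool_rot: [0.746, 0.666, 0.0, 0.001]
ft_force: [-0.4, 0.3, 0.9]
grip_width: -0.0
grasp_force: 0.0
```

```bash
python3 - <<'E'
from h import *
np.set_printoptions(precision=4,suppress=True)
st();print(base_y())
for n in("side","top"):
    c=bot.camera(n);P=cloud(c)
    for k in("board","tip_left","tip_right","foot_left","foot_right"):
        print(n,k,[(w(c,d["xyz"]),round(d["p"],2)) for d in bot.place_of(c,k)[:4] if -.42<w(c,d["xyz"])[1]<-.15])
    D=P[...,:2]-O; by=D@U; bx=D@np.array([U[1],-U[0]])
    for z in np.arange(.06,.13,.01):
        m=(abs(bx)<.03)&(by>.09)&(by<.19)&(P[...,2]>=z)&(P[...,2]<z+.01)
        if m.sum()>2: print(round(z,2),m.sum(),"by",np.percentile(by[m],[0,25,50,75,100]),"bx",bx[m].min(),bx[m].max())
    if n=="side": cv2.imwrite("pics/g.png",cv2.resize(c["pixels"][150:250,200:300],None,fx=6,fy=6,interpolation=2))
E
```

```text
t 19.77 [ 0.4896 -0.1392  0.0557] yaw -6.42 z [ 0.001 -0.    -1.   ] F [-0.43  0.34  0.86] w -0.0 0.0
0.14882871984088264
side board [(array([ 0.4735, -0.2846,  0.0265]), 0.54)]
side tip_left [(array([ 0.4823, -0.1738,  0.0848]), 0.55)]
side tip_right [(array([ 0.4633, -0.4035,  0.0856]), 0.49)]
side foot_left [(array([ 0.4747, -0.2475,  0.0222]), 0.76)]
side foot_right [(array([ 0.4681, -0.3239,  0.0241]), 0.93)]
0.06 4 by [0.0902 0.0904 0.0906 0.0907 0.0911] bx -0.006585266276293035 0.0064368664001073555
0.07 21 by [0.09   0.0938 0.0977 0.1007 0.1035] bx -0.008215379561922512 0.006339085012916391
0.08 23 by [0.0991 0.1045 0.1061 0.1106 0.1492] bx -0.008532746624370358 0.006700870084805325
0.09 41 by [0.1036 0.1131 0.1357 0.1402 0.1513] bx -0.013551260300451048 0.011974733850316017
0.1 27 by [0.1334 0.1392 0.1409 0.1423 0.1502] bx -0.0140359046938256 0.014013802834362729
0.11 32 by [0.1334 0.1385 0.1404 0.1424 0.1534] bx -0.01475422839627784 0.014401455808447048
0.12 29 by [0.1324 0.1362 0.1387 0.1436 0.1485] bx -0.014597988090581564 0.02191998561815332
0.13 57 by [0.1324 0.1356 0.1374 0.1404 0.1616] bx -0.029579115032242566 0.02910498063826522
top board [(array([ 0.4735, -0.2869,  0.022 ]), 0.6)]
top tip_left [(array([ 0.4891, -0.1687,  0.0936]), 0.51)]
top tip_right [(array([ 0.4655, -0.4035,  0.088 ]), 0.5)]
top foot_left [(array([ 0.4829, -0.2505,  0.0303]), 0.78)]
top foot_right [(array([ 0.4732, -0.3263,  0.0233]), 0.6)]
0.06 4 by [0.0908 0.0909 0.0913 0.092  0.093 ] bx -0.004562190190993393 0.007024962654025084
0.07 23 by [0.0914 0.0942 0.0968 0.0999 0.1046] bx -0.005758561282115156 0.008318485044108004
0.08 25 by [0.0967 0.1036 0.1065 0.1091 0.14  ] bx -0.005161835599810788 0.00825141021391892
0.09 34 by [0.1103 0.1139 0.117  0.1197 0.1435] bx -0.009075837341884767 0.00935381434997177
0.1 3 by [0.121  0.1297 0.1383 0.1411 0.144 ] bx -0.008813441702948415 0.007933439532315756
```

View pics/g.png

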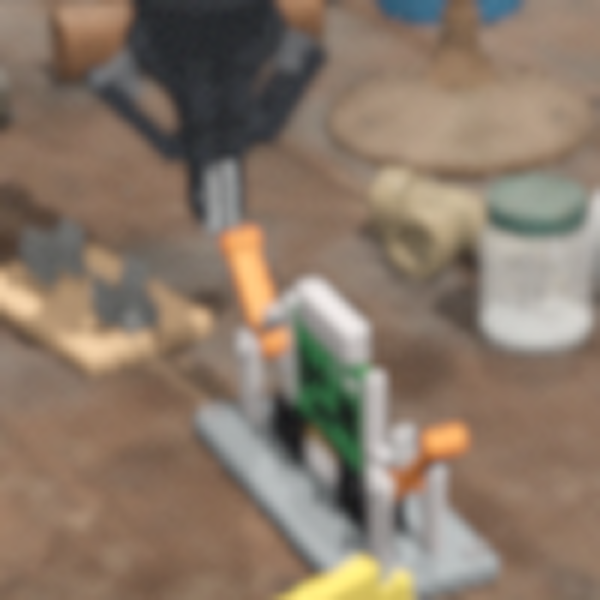

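Emit:
carry_out(
  increments=[0,-0.2,0,0.15,0,0,-0.2,0,0.15,0,0,-0.2,0,0,0,0,-0.2,0,0,0,0,0,0,0,0],
)

```text
clock: 21.0
eef_pos: [0.4881, -0.1471, 0.0521]
tool_rot: [0.746, 0.666, 0.0, 0.0]
ft_force: [0.9, 0.1, 0.4]
grip_width: -0.0001
grasp_force: 0.0
```

Emit:
carry_out(
  increments=[0,-0.1,0,0,0,0,-0.1,0,0,0,0,0,0,0,0,0,0,0,0,0,0,0,0,0,0],
)

```text
clock: 21.62
eef_pos: [0.4879, -0.1488, 0.0521]
tool_rot: [0.746, 0.666, 0.0, -0.0]
ft_force: [0.4, 0.3, 0.5]
grip_width: 0.0001
grasp_force: 0.0
```

Emit:
carry_out(
  increments=[0,-0.1,0,0,0,0,-0.1,0,0,0,0,-0.1,0,-0.05,0,0,-0.1,0,-0.1,0,0,0,0,0,0],
)

```text
clock: 22.25
eef_pos: [0.4876, -0.153, 0.0537]
tool_rot: [0.746, 0.666, 0.0, 0.0]
ft_force: [0.2, -0.1, 0.0]
grip_width: 0.0003
grasp_force: 0.0
```

```bash
python3 - <<'E'
from h import *
st();print(base_y())
E
```

```text
t 22.25 [ 0.4876 -0.153   0.0537] yaw -6.42 z [ 0. -0. -1.] F [ 0.19 -0.11  0.01] w 0.0003 0.0
0.1349020592921978
```

Emit:
carry_out(
  increments=[0,-0.1,0,0,0,0,-0.1,0,0,0,0,-0.1,0,-0.05,0,0,-0.1,0,-0.1,0,0,0,0,0,0],
)

```text
clock: 22.88
eef_pos: [0.487, -0.1562, 0.0551]
tool_rot: [0.745, 0.667, 0.0, -0.0]
ft_force: [0.8, 4.6, -0.3]
grip_width: 0.0001
grasp_force: 2.5
```

Emit:
carry_out(
  increments=[0,-0.14,0,-0.13,0,0,-0.14,0,-0.13,0,0,-0.15,0,-0.12,0,0,-0.15,0,-0.11,0,0,0,0,0,0],
)

```text
clock: 23.5
eef_pos: [0.4865, -0.1621, 0.0604]
tool_rot: [0.745, 0.667, 0.0, -0.0]
ft_force: [0.8, 4.5, 1.5]
grip_width: -0.0001
grasp_force: 2.5
```

Emit:
carry_out(
  increments=[0,-0.16,0,-0.11,0,0,-0.16,0,-0.1,0,0,-0.17,0,-0.1,0,0,-0.17,0,-0.09,0,0,-0.17,0,-0.09,0],
)

```text
clock: 24.12
eef_pos: [0.4856, -0.1699, 0.0655]
tool_rot: [0.745, 0.667, 0.001, -0.0]
ft_force: [0.5, 6.1, 3.6]
grip_width: -0.0001
grasp_force: 3.1
```

Emit:
carry_out(
  increments=[0,-0.17,0,-0.08,0,0,-0.17,0,-0.08,0,0,-0.18,0,-0.07,0,0,-0.18,0,-0.06,0,0,0,0,0,0],
)

```text
clock: 24.75
eef_pos: [0.485, -0.1774, 0.0686]
tool_rot: [0.745, 0.667, 0.001, 0.0]
ft_force: [-0.5, 5.4, 3.0]
grip_width: 0.0001
grasp_force: 2.5
```

```bash
python3 - <<'E'
from h import *
st();print(base_y())
E
```

```text
t 24.75 [ 0.485  -0.1774  0.0686] yaw -6.4 z [ 0.001  0.001 -1.   ] F [-0.45  5.45  2.99] w 0.0001 2.5
0.11031883408741207
```

Emit:
carry_out(
  increments=[0,-0.15,0,-0.05,0,0,-0.15,0,-0.04,0,0,-0.15,0,-0.04,0,0,-0.15,0,-0.03,0,0,0,0,0,0],
)

```text
clock: 25.38
eef_pos: [0.4843, -0.1838, 0.0699]
tool_rot: [0.746, 0.666, 0.0, 0.0]
ft_force: [1.6, 4.6, 2.4]
grip_width: 0.0001
grasp_force: 2.2
```

Emit:
carry_out(
  increments=[0,-0.15,0,-0.03,0,0,-0.15,0,-0.02,0,0,-0.1,0,-0.01,0,0,0,0,0,0,0,0,0,0,0],
)

```text
clock: 26.0
eef_pos: [0.4835, -0.188, 0.0699]
tool_rot: [0.746, 0.666, -0.0, 0.0]
ft_force: [1.6, 3.1, 1.9]
grip_width: 0.0002
grasp_force: 1.6
```

Emit:
carry_out(
  increments=[0,-0.1,0,0,0,0,-0.1,0,0,0,0,-0.1,0,0,0,0,0,0,0,0,0,0,0,0,0],
)

```text
clock: 26.62
eef_pos: [0.4831, -0.1909, 0.0699]
tool_rot: [0.746, 0.666, -0.0, -0.0]
ft_force: [0.2, 3.6, 3.3]
grip_width: 0.0
grasp_force: 1.7
```

Emit:
carry_out(
  increments=[0,-0.1,0,0,0,0,-0.1,0,0,0,0,-0.1,0,0,0,0,0,0,0,0,0,0,0,0,0],
)

```text
clock: 27.25
eef_pos: [0.4827, -0.1939, 0.07]
tool_rot: [0.746, 0.666, -0.0, 0.0]
ft_force: [0.2, 3.6, 2.6]
grip_width: -0.0
grasp_force: 1.6
```

Emit:
carry_out(
  increments=[0,-0.1,0,0,0,0,-0.1,0,0,0,0,-0.1,0,0.01,0,0,0,0,0,0,0,0,0,0,0],
)

```text
clock: 27.88
eef_pos: [0.4824, -0.1969, 0.0699]
tool_rot: [0.746, 0.666, -0.0, 0.0]
ft_force: [0.3, 2.2, 2.6]
grip_width: -0.0002
grasp_force: 1.5
```

Emit:
carry_out(
  increments=[0,-0.1,0,0,0,0,-0.1,0,0.01,0,0,-0.1,0,0.01,0,0,0,0,0,0,0,0,0,0,0],
)

```text
clock: 28.5
eef_pos: [0.4821, -0.1999, 0.0697]
tool_rot: [0.746, 0.666, -0.0, 0.0]
ft_force: [0.0, 3.2, 2.3]
grip_width: 0.0004
grasp_force: 1.5
```

```bash
python3 - <<'E'
from h import *
np.set_printoptions(precision=4,suppress=True)
st();print(base_y())
for n in("side","top"):
    c=bot.camera(n);P=cloud(c)
    for k in("board","tip_left","foot_left","foot_right"):
        print(n,k,[(w(c,d["xyz"]),round(d["p"],2)) for d in bot.place_of(c,k)[:4] if -.42<w(c,d["xyz"])[1]<-.15])
    D=P[...,:2]-O; by=D@U; bx=D@np.array([U[1],-U[0]])
    for y in(-.025,0,.025):
        m=(abs(bx)<.007)&(abs(by-y)<.012)&(P[...,2]>.09)&(P[...,2]<.115)
        if m.any(): print("bar top",y,np.percentile(P[m][:,2],[50,80,95]))
E
```

```text
t 28.5 [ 0.4821 -0.1999  0.0697] yaw -6.42 z [-0. -0. -1.] F [0.04 3.15 2.32] w 0.0004 1.5
0.08773648881061688
side board [(array([ 0.4727, -0.2843,  0.0289]), 0.71)]
side tip_left [(array([ 0.476 , -0.2186,  0.1004]), 0.62)]
side foot_left []
side foot_right [(array([ 0.4686, -0.324 ,  0.0218]), 0.77)]
bar top -0.025 [0.1012 0.1055 0.1072]
bar top 0 [0.1038 0.1056 0.1065]
bar top 0.025 [0.1033 0.1054 0.1065]
top board [(array([ 0.4745, -0.2865,  0.0212]), 0.77), (array([ 0.4645, -0.4053,  0.0888]), 0.17)]
top tip_left [(array([ 0.4839, -0.2158,  0.1079]), 0.57)]
top foot_left [(array([ 0.4806, -0.2481,  0.0294]), 0.6), (array([ 0.4673, -0.406 ,  0.0882]), 0.48)]
top foot_right [(array([ 0.4688, -0.3264,  0.0211]), 0.85), (array([ 0.4642, -0.4041,  0.0917]), 0.6)]
bar top -0.025 [0.1044 0.1079 0.1102]
bar top 0 [0.1067 0.1097 0.111 ]
bar top 0.025 [0.107  0.1089 0.1097]
```

Emit:
carry_out(
  increments=[0,-0.1,0,0.01,0,0,-0.1,0,0.01,0,0,0,0,0,0,0,0,0,0,0,0,0,0,0,0],
)

```text
clock: 29.62
eef_pos: [0.482, -0.2016, 0.0695]
tool_rot: [0.746, 0.666, 0.0, -0.0]
ft_force: [-0.9, 4.9, 3.6]
grip_width: -0.0003
grasp_force: 2.0
```

Emit:
carry_out(
  increments=[0,-0.1,0,0.02,0,0,-0.1,0,0.02,0,0,0,0,0,0,0,0,0,0,0,0,0,0,0,0],
)

```text
clock: 30.25
eef_pos: [0.4818, -0.2038, 0.0691]
tool_rot: [0.746, 0.666, -0.0, 0.0]
ft_force: [0.3, 3.7, 2.8]
grip_width: -0.0001
grasp_force: 1.7
```

Emit:
carry_out(
  increments=[0,-0.1,0,0.02,0,0,-0.1,0,0.02,0,0,0,0,0,0,0,0,0,0,0,0,0,0,0,0],
)

```text
clock: 30.88
eef_pos: [0.4815, -0.2057, 0.0687]
tool_rot: [0.746, 0.666, -0.0, 0.0]
ft_force: [0.7, 3.9, 3.4]
grip_width: -0.0
grasp_force: 1.8
```

Emit:
carry_out(
  increments=[0,-0.1,0,0.02,0,0,-0.1,0,0.02,0,0,-0.1,0,0.03,0,0,0,0,0,0,0,0,0,0,0],
)

```text
clock: 31.5
eef_pos: [0.4812, -0.2088, 0.068]
tool_rot: [0.746, 0.666, -0.0, 0.0]
ft_force: [0.1, 3.5, 2.0]
grip_width: -0.0001
grasp_force: 1.9
```

Emit:
carry_out(
  increments=[0,-0.1,0,0.03,0,0,-0.1,0,0.03,0,0,0,0,0,0,0,0,0,0,0,0,0,0,0,0],
)

```text
clock: 32.12
eef_pos: [0.481, -0.2107, 0.0674]
tool_rot: [0.746, 0.666, -0.0, 0.0]
ft_force: [0.7, 3.7, 2.6]
grip_width: -0.0001
grasp_force: 1.9
```

Emit:
carry_out(
  increments=[0,-0.1,0,0.03,0,0,-0.1,0,0.03,0,0,0,0,0,0,0,0,0,0,0,0,0,0,0,0],
)

```text
clock: 32.75
eef_pos: [0.4807, -0.2127, 0.0668]
tool_rot: [0.746, 0.666, -0.0, 0.0]
ft_force: [1.2, 4.2, 3.2]
grip_width: -0.0001
grasp_force: 2.0
```

Emit:
carry_out(
  increments=[0,-0.1,0,0.03,0,0,-0.1,0,0.04,0,0,0,0,0,0,0,0,0,0,0,0,0,0,0,0],
)

```text
clock: 33.38
eef_pos: [0.4805, -0.2147, 0.0661]
tool_rot: [0.746, 0.666, -0.0, 0.0]
ft_force: [1.4, 4.1, 2.2]
grip_width: 0.0001
grasp_force: 2.0
```

```bash
python3 - <<'E'
from h import *
np.set_printoptions(precision=4,suppress=True)
st();print(base_y())
for n in("side",):
    c=bot.camera(n);P=cloud(c)
    for k in("tip_left",):
        print(n,k,[(w(c,d["xyz"]),round(d["p"],2)) for d in bot.place_of(c,k)[:4] if -.42<w(c,d["xyz"])[1]<-.15])
    D=P[...,:2]-O; by=D@U; bx=D@np.array([U[1],-U[0]])
    for y in(-.025,0,.025):
        m=(abs(bx)<.007)&(abs(by-y)<.012)&(P[...,2]>.09)&(P[...,2]<.115)
        if m.any(): print("bar top",y,np.percentile(P[m][:,2],[50,80,95]))
    cv2.imwrite("pics/h.png",cv2.resize(c["pixels"][150:250,200:300],None,fx=6,fy=6,interpolation=2))
E
```

```text
t 33.38 [ 0.4805 -0.2147  0.0661] yaw -6.42 z [-0. -0. -1.] F [1.39 4.06 2.17] w 0.0001 2.0
0.07282645911124996
side tip_left [(array([ 0.4762, -0.2339,  0.0965]), 0.61)]
bar top -0.025 [0.0987 0.1039 0.106 ]
bar top 0 [0.1023 0.1033 0.1046]
bar top 0.025 [0.1008 0.1027 0.1038]
```

View pics/h.png

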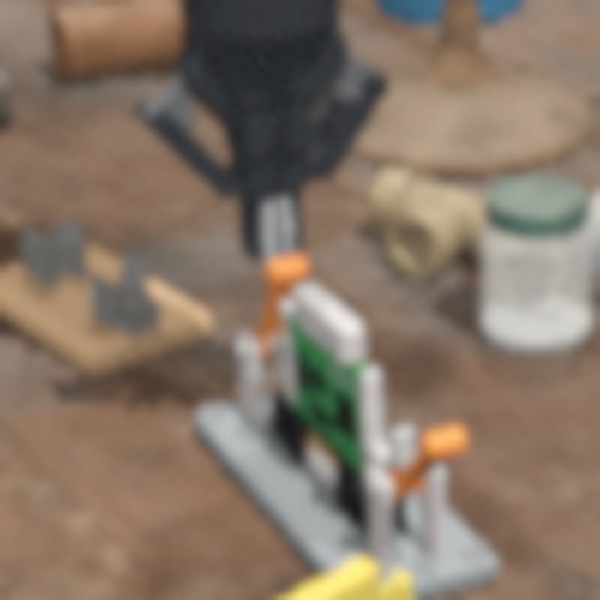

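The left end is being drawn down by about 3 mm so far. I'll continue gently.

Emit:
carry_out(
  increments=[0,-0.1,0,0.03,0,0,-0.1,0,0.03,0,0,0,0,0,0,0,0,0,0,0,0,0,0,0,0],
)

```text
clock: 34.1
eef_pos: [0.4802, -0.2165, 0.0654]
tool_rot: [0.746, 0.666, -0.0, -0.0]
ft_force: [1.2, 4.0, 2.7]
grip_width: 0.0001
grasp_force: 2.3
```

Emit:
carry_out(
  increments=[0,-0.1,0,0.03,0,0,-0.1,0,0.03,0,0,0,0,0,0,0,0,0,0,0,0,0,0,0,0],
)

```text
clock: 34.72
eef_pos: [0.4801, -0.2183, 0.0648]
tool_rot: [0.746, 0.666, 0.0, -0.0]
ft_force: [1.1, 5.1, 2.1]
grip_width: -0.0001
grasp_force: 2.6
```

Emit:
carry_out(
  increments=[0,-0.1,0,0.03,0,0,-0.1,0,0.02,0,0,0,0,0,0,0,0,0,0,0,0,0,0,0,0],
)

```text
clock: 35.35
eef_pos: [0.4799, -0.2192, 0.0643]
tool_rot: [0.745, 0.667, 0.001, -0.001]
ft_force: [0.9, 7.8, 2.7]
grip_width: 0.0
grasp_force: 3.8
```

```bash
cat >> h.py <<'E'
def look():
    st();print("by",round(base_y(),4))
    c=bot.camera("side");P=cloud(c)
    for k in("tip_left","tip_right"):
        print(k,[(np.round(((w(c,d["xyz"])[:2]-O)@U),4),np.round(w(c,d["xyz"])[2],4),round(d["p"],2)) for d in bot.place_of(c,k)[:4] if -.42<w(c,d["xyz"])[1]<-.15])
    D=P[...,:2]-O; by=D@U; bx=D@np.array([U[1],-U[0]])
    for y in(-.025,0,.025):
        m=(abs(bx)<.007)&(abs(by-y)<.012)&(P[...,2]>.09)&(P[...,2]<.115)
        if m.any(): print("bar top",y,np.round(np.percentile(P[m][:,2],[50,80,95]),4))
E
python3 -c "
from h import *
look()"
```

```text
t 35.35 [ 0.4799 -0.2192  0.0643] yaw -6.37 z [ 0.     0.003 -1.   ] F [0.93 7.85 2.67] w 0.0 3.8
by 0.0682
tip_left [(np.float64(0.049), np.float64(0.0961), 0.56)]
tip_right [(np.float64(0.1186), np.float64(-0.0006), 0.59), (np.float64(-0.1149), np.float64(0.0858), 0.52)]
bar top -0.025 [0.0987 0.1026 0.1046]
bar top 0 [0.1017 0.1031 0.1035]
bar top 0.025 [0.0995 0.1019 0.1027]
```

Emit:
carry_out(
  increments=[0,-0.1,0,0.02,0,0,0,0,0,0,0,-0.1,0,0.02,0,0,0,0,0,0,0,0,0,0,0],
)

```text
clock: 36.12
eef_pos: [0.4799, -0.22, 0.0641]
tool_rot: [0.745, 0.667, 0.002, -0.002]
ft_force: [1.2, 10.3, 4.0]
grip_width: -0.0004
grasp_force: 5.5
```

Emit:
carry_out(
  increments=[0,-0.1,0,0,0,0,0,0,0,0,0,-0.05,0,0,0,0,0,0,0,0,0,0,0,0,0],
)

```text
clock: 36.75
eef_pos: [0.4798, -0.2202, 0.064]
tool_rot: [0.745, 0.667, 0.003, -0.002]
ft_force: [2.5, 13.5, 4.8]
grip_width: -0.0
grasp_force: 6.9
```

```bash
python3 -c "
from h import *
look()"
```

```text
t 36.75 [ 0.4798 -0.2202  0.064 ] yaw -6.28 z [ 0.001  0.007 -1.   ] F [ 2.48 13.49  4.76] w -0.0 6.9
by 0.0672
tip_left [(np.float64(0.0469), np.float64(0.0955), 0.65)]
tip_right [(np.float64(-0.1186), np.float64(0.0865), 0.45)]
bar top -0.025 [0.0986 0.1034 0.1045]
bar top 0 [0.1016 0.1035 0.1044]
bar top 0.025 [0.1012 0.1019 0.1027]
```

The left lever has gone solid: the last 1.5 mm commanded gave 0.2 mm of travel at 13.5 N. I'll back off and go over to the right lever.

```bash
python3 -c "
from h import *
a=tool(.09,.066);b=tool(.09,.115);c=tool(-.153,.115);d=tool(-.153,.053)
plan([(0,*a,-6.4,2),(0,*b,-6.4,2),(0,*c,-6.4,6),(0,*d,-6.4,4),(0,*d,-6.4,1)],pos=[*tool(.063,.064)])"
```

```text
[0, 1.35, 0.0, -0.1, 0.001, 0, 1.35, 0.0, -0.1, 0.001, 0, 0.0, 0.0, -2.45, 0.0, 0, 0.0, 0.0, -2.45, 0.0, 0, -4.05, 0.0, -0.0, 0.0]
[0, -4.05, 0.0, -0.0, 0.0, 0, -4.05, 0.0, -0.0, 0.0, 0, -4.05, 0.0, -0.0, 0.0, 0, -4.05, 0.0, -0.0, 0.0, 0, -4.05, 0.0, -0.0, 0.0]
[0, -0.0, 0.0, 1.55, 0.0, 0, -0.0, 0.0, 1.55, 0.0, 0, -0.0, 0.0, 1.55, 0.0, 0, -0.0, 0.0, 1.55, 0.0, 0, -0.0, 0.0, -0.0, 0.0]
```

Emit:
carry_out(
  increments=[0,1.3,0,-0.1,0,0,1.4,0,-0.1,0,0,0,0,-2.5,0,0,0,0,-2.5,0,0,-4,0,0,0],
)

```text
clock: 37.52
eef_pos: [0.4798, -0.2366, 0.1183]
tool_rot: [0.744, 0.668, 0.0, 0.002]
ft_force: [0.9, -0.3, 0.5]
grip_width: 0.0003
grasp_force: 0.0
```

Emit:
carry_out(
  increments=[0,-4,0,0,0,0,-4,0,0,0,0,-4.1,0,0,0,0,-4.1,0,0,0,0,-4.1,0,0,0],
)

```text
clock: 38.15
eef_pos: [0.4546, -0.4401, 0.1157]
tool_rot: [0.746, 0.666, -0.001, -0.0]
ft_force: [0.6, -0.6, 0.7]
grip_width: -0.0002
grasp_force: 0.0
```

Emit:
carry_out(
  increments=[0,0,0,1.5,0,0,0,0,1.5,0,0,0,0,1.5,0,0,0,0,1.6,0,0,0,0,0,0],
)

```text
clock: 38.78
eef_pos: [0.4544, -0.4369, 0.0529]
tool_rot: [0.745, 0.667, -0.0, -0.002]
ft_force: [1.0, -0.3, 0.2]
grip_width: 0.0001
grasp_force: 0.0
```

```bash
python3 -c "
from h import *
look()
c=bot.camera('side');P=cloud(c)
D=P[...,:2]-O; by=D@U; bx=D@np.array([U[1],-U[0]])
for z in np.arange(.06,.12,.01):
    m=(abs(bx)<.03)&(by<-.09)&(by>-.19)&(P[...,2]>=z)&(P[...,2]<z+.01)
    if m.sum()>2: print(round(z,2),m.sum(),'by',np.round(np.percentile(by[m],[0,25,50,75,100]),4),'bx',bx[m].min(),bx[m].max())
"
```

```text
t 38.77 [ 0.4544 -0.4369  0.0529] yaw -6.36 z [-0.003  0.003 -1.   ] F [ 1.01 -0.31  0.25] w 0.0001 0.0
by -0.1509
tip_left [(np.float64(0.0499), np.float64(0.0956), 0.37)]
tip_right [(np.float64(-0.116), np.float64(0.0837), 0.45)]
bar top -0.025 [0.0949 0.0971 0.0984]
bar top 0 [0.1003 0.1042 0.1043]
bar top 0.025 [0.1007 0.1014 0.1025]
0.06 8 by [-0.1003 -0.0974 -0.0953 -0.093  -0.0911] bx -0.006549950519975795 0.0072390851751311875
0.07 10 by [-0.1122 -0.1097 -0.1051 -0.1036 -0.0973] bx -0.0072411783260657595 0.002311474674446155
0.08 12 by [-0.1645 -0.1611 -0.1231 -0.1181 -0.1108] bx -0.008222182834904033 0.003988799217578203
0.09 46 by [-0.168  -0.1638 -0.1603 -0.1303 -0.1133] bx -0.013058328010542014 0.012237262246320844
0.1 40 by [-0.1665 -0.1644 -0.163  -0.1586 -0.1487] bx -0.014696647548450074 0.01301985350439896
0.11 40 by [-0.1671 -0.1645 -0.1623 -0.1597 -0.1465] bx -0.014751493729401311 0.012535018044408784
```

Emit:
carry_out(
  increments=[0,0.4,0,0,0,0,0.4,0,0,0,0,0.4,0,0,0,0,0,0,0,0,0,0,0,0,0],
)

```text
clock: 39.6
eef_pos: [0.4567, -0.4267, 0.055]
tool_rot: [0.746, 0.666, -0.0, 0.0]
ft_force: [0.6, 0.1, 0.4]
grip_width: 0.0001
grasp_force: 0.0
```

Emit:
carry_out(
  increments=[0,0.1,0,0,0,0,0.1,0,0,0,0,0.1,0,0,0,0,0.1,0,0,0,0,0,0,0,0],
)

```text
clock: 40.22
eef_pos: [0.4571, -0.4227, 0.055]
tool_rot: [0.746, 0.666, 0.0, -0.0]
ft_force: [-1.5, 0.5, -0.3]
grip_width: -0.0001
grasp_force: 0.0
```

Emit:
carry_out(
  increments=[0,0.1,0,0.1,0,0,0.1,0,0.1,0,0,0.1,0,0,0,0,0.1,0,0,0,0,0,0,0,0],
)

```text
clock: 40.85
eef_pos: [0.4574, -0.4193, 0.053]
tool_rot: [0.746, 0.666, -0.0, 0.0]
ft_force: [-1.0, -2.5, -1.9]
grip_width: 0.0
grasp_force: 1.1
```

Emit:
carry_out(
  increments=[0,0.1,0,0,0,0,0.1,0,0,0,0,0.1,0,-0.05,0,0,0,0,0,0,0,0,0,0,0],
)

```text
clock: 41.48
eef_pos: [0.4577, -0.4179, 0.0545]
tool_rot: [0.746, 0.666, -0.001, 0.002]
ft_force: [-2.0, -5.8, 2.2]
grip_width: -0.0001
grasp_force: 2.9
```

Emit:
carry_out(
  increments=[0,0.13,0,-0.14,0,0,0.14,0,-0.13,0,0,0.14,0,-0.13,0,0,0.15,0,-0.12,0,0,0,0,0,0],
)

```text
clock: 42.1
eef_pos: [0.4584, -0.4122, 0.0599]
tool_rot: [0.746, 0.666, -0.001, 0.002]
ft_force: [-1.7, -5.4, 1.9]
grip_width: -0.0
grasp_force: 2.7
```

Emit:
carry_out(
  increments=[0,0.15,0,-0.12,0,0,0.15,0,-0.11,0,0,0.16,0,-0.11,0,0,0.16,0,-0.1,0,0,0,0,0,0],
)

```text
clock: 42.72
eef_pos: [0.4591, -0.4061, 0.0645]
tool_rot: [0.746, 0.666, -0.001, 0.002]
ft_force: [-3.2, -5.3, 3.5]
grip_width: 0.0
grasp_force: 2.6
```

Emit:
carry_out(
  increments=[0,0.17,0,-0.09,0,0,0.17,0,-0.08,0,0,0.18,0,-0.08,0,0,0.18,0,-0.07,0,0,0.18,0,-0.06,0],
)

```text
clock: 43.35
eef_pos: [0.4601, -0.398, 0.0688]
tool_rot: [0.746, 0.666, -0.001, 0.002]
ft_force: [-2.2, -5.5, 4.7]
grip_width: 0.0001
grasp_force: 3.0
```

Emit:
carry_out(
  increments=[0,0.18,0,-0.05,0,0,0.18,0,-0.04,0,0,0.18,0,-0.04,0,0,0.18,0,-0.03,0,0,0,0,0,0],
)

```text
clock: 43.98
eef_pos: [0.4618, -0.3899, 0.0702]
tool_rot: [0.746, 0.666, -0.0, 0.002]
ft_force: [-1.1, -5.1, 2.9]
grip_width: 0.0
grasp_force: 2.4
```

Emit:
carry_out(
  increments=[0,0.15,0,-0.02,0,0,0.15,0,-0.02,0,0,0.1,0,0,0,0,0.1,0,0,0,0,0,0,0,0],
)

```text
clock: 44.6
eef_pos: [0.4616, -0.3829, 0.0687]
tool_rot: [0.745, 0.667, 0.0, -0.0]
ft_force: [1.0, -4.4, 2.8]
grip_width: 0.0002
grasp_force: 1.9
```

Emit:
carry_out(
  increments=[0,0.1,0,0,0,0,0.1,0,0,0,0,0.1,0,0,0,0,0.1,0,0,0,0,0,0,0,0],
)

```text
clock: 45.22
eef_pos: [0.4619, -0.3789, 0.0688]
tool_rot: [0.746, 0.666, 0.0, -0.0]
ft_force: [0.1, -3.4, 2.6]
grip_width: 0.0002
grasp_force: 1.7
```

Emit:
carry_out(
  increments=[0,0.1,0,0,0,0,0.1,0,0,0,0,0.1,0,0,0,0,0.1,0,0,0,0,0,0,0,0],
)

```text
clock: 45.85
eef_pos: [0.4624, -0.375, 0.0688]
tool_rot: [0.746, 0.666, 0.0, -0.0]
ft_force: [-0.2, -3.6, 1.9]
grip_width: 0.0
grasp_force: 1.7
```

```bash
python3 -c "
from h import *
look()"
```

```text
t 45.85 [ 0.4624 -0.375   0.0688] yaw -6.41 z [-0.  0. -1.] F [-0.18 -3.61  1.95] w 0.0 1.7
by -0.0885
tip_left [(np.float64(0.0502), np.float64(0.0951), 0.4), (np.float64(0.0395), np.float64(0.0157), 0.2)]
tip_right [(np.float64(-0.0763), np.float64(0.1027), 0.67)]
bar top -0.025 [0.1001 0.104  0.1057]
bar top 0 [0.1011 0.1027 0.1042]
bar top 0.025 [0.1004 0.1024 0.103 ]
```

Emit:
carry_out(
  increments=[0,0.1,0,0,0,0,0.1,0,0.01,0,0,0.1,0,0.01,0,0,0,0,0,0,0,0,0,0,0],
)

```text
clock: 46.62
eef_pos: [0.4627, -0.3724, 0.0687]
tool_rot: [0.746, 0.666, -0.0, 0.0]
ft_force: [-0.9, -5.1, 2.8]
grip_width: 0.0002
grasp_force: 2.2
```

Emit:
carry_out(
  increments=[0,0.1,0,0.01,0,0,0.1,0,0.02,0,0,0.1,0,0.02,0,0,0,0,0,0,0,0,0,0,0],
)

```text
clock: 47.25
eef_pos: [0.463, -0.3699, 0.0685]
tool_rot: [0.746, 0.666, -0.0, 0.0]
ft_force: [-1.8, -5.1, 3.0]
grip_width: 0.0
grasp_force: 2.8
```

Emit:
carry_out(
  increments=[0,0.1,0,0.02,0,0,0.1,0,0.02,0,0,0,0,0,0,0,0,0,0,0,0,0,0,0,0],
)

```text
clock: 47.88
eef_pos: [0.4632, -0.3681, 0.0683]
tool_rot: [0.746, 0.666, -0.001, 0.001]
ft_force: [-2.2, -5.3, 3.8]
grip_width: 0.0004
grasp_force: 2.8
```

Emit:
carry_out(
  increments=[0,0.1,0,0.02,0,0,0.1,0,0.02,0,0,0,0,0,0,0,0,0,0,0,0,0,0,0,0],
)

```text
clock: 48.5
eef_pos: [0.4635, -0.366, 0.068]
tool_rot: [0.746, 0.666, -0.0, 0.001]
ft_force: [-2.0, -4.9, 4.5]
grip_width: 0.0
grasp_force: 2.7
```

Emit:
carry_out(
  increments=[0,0.1,0,0.03,0,0,0.1,0,0.03,0,0,0.1,0,0.03,0,0,0,0,0,0,0,0,0,0,0],
)

```text
clock: 49.12
eef_pos: [0.464, -0.3628, 0.067]
tool_rot: [0.746, 0.666, -0.0, 0.001]
ft_force: [-1.5, -5.9, 3.5]
grip_width: 0.0002
grasp_force: 2.5
```

Emit:
carry_out(
  increments=[0,0.1,0,0.03,0,0,0.1,0,0.03,0,0,0,0,0,0,0,0,0,0,0,0,0,0,0,0],
)

```text
clock: 49.75
eef_pos: [0.4643, -0.3611, 0.0665]
tool_rot: [0.746, 0.666, -0.0, 0.001]
ft_force: [-2.2, -5.7, 4.0]
grip_width: 0.0001
grasp_force: 2.7
```

```bash
python3 -c "
from h import *
look()"
```

```text
t 49.75 [ 0.4643 -0.3611  0.0665] yaw -6.44 z [ 0.001 -0.002 -1.   ] F [-2.22 -5.66  3.96] w 0.0001 2.7
by -0.0745
tip_left [(np.float64(0.0515), np.float64(0.0952), 0.59)]
tip_right [(np.float64(-0.0602), np.float64(0.1005), 0.61)]
bar top -0.025 [0.0995 0.1013 0.1016]
bar top 0 [0.1002 0.1009 0.1022]
bar top 0.025 [0.0984 0.1006 0.1014]
```

Emit:
carry_out(
  increments=[0,0.1,0,0.03,0,0,0.1,0,0.03,0,0,0,0,0,0,0,0,0,0,0,0,0,0,0,0],
)

```text
clock: 50.52
eef_pos: [0.4645, -0.359, 0.0659]
tool_rot: [0.746, 0.666, -0.0, 0.001]
ft_force: [-1.0, -5.7, 3.1]
grip_width: -0.0003
grasp_force: 2.7
```

Emit:
carry_out(
  increments=[0,0.1,0,0.03,0,0,0.1,0,0.03,0,0,0,0,0,0,0,0,0,0,0,0,0,0,0,0],
)

```text
clock: 51.15
eef_pos: [0.4648, -0.357, 0.0652]
tool_rot: [0.746, 0.666, -0.0, 0.001]
ft_force: [-1.5, -5.6, 2.6]
grip_width: -0.0
grasp_force: 2.7
```

Emit:
carry_out(
  increments=[0,0.1,0,0.03,0,0,0.1,0,0.03,0,0,0,0,0,0,0,0,0,0,0,0,0,0,0,0],
)

```text
clock: 51.78
eef_pos: [0.4649, -0.3552, 0.0646]
tool_rot: [0.746, 0.666, -0.0, 0.001]
ft_force: [-0.5, -6.1, 3.2]
grip_width: 0.0003
grasp_force: 3.0
```

Emit:
carry_out(
  increments=[0,0.1,0,0.03,0,0,0.1,0,0.03,0,0,0,0,0,0,0,0,0,0,0,0,0,0,0,0],
)

```text
clock: 52.4
eef_pos: [0.465, -0.3546, 0.0644]
tool_rot: [0.746, 0.666, -0.001, 0.002]
ft_force: [-3.0, -8.4, 4.5]
grip_width: -0.0002
grasp_force: 4.3
```

```bash
python3 -c "
from h import *
look()"
```

```text
t 52.4 [ 0.465  -0.3546  0.0644] yaw -6.49 z [ 0.    -0.004 -1.   ] F [-2.99 -8.4   4.54] w -0.0002 4.3
by -0.068
tip_left [(np.float64(0.0529), np.float64(0.0975), 0.48)]
tip_right []
bar top -0.025 [0.0975 0.1002 0.1014]
bar top 0 [0.0988 0.1001 0.1009]
bar top 0.025 [0.0987 0.0999 0.1016]
```

Nearly solid: 2 mm commanded gave 0.6 mm of travel. I'll push to about the same final force as on the left.

Emit:
carry_out(
  increments=[0,0.1,0,0.02,0,0,0,0,0,0,0,0.1,0,0,0,0,0,0,0,0,0,0,0,0,0],
)

```text
clock: 53.18
eef_pos: [0.4651, -0.3542, 0.0643]
tool_rot: [0.746, 0.666, -0.002, 0.003]
ft_force: [-4.0, -12.4, 3.2]
grip_width: -0.0001
grasp_force: 6.0
```

Emit:
carry_out(
  increments=[0,0.1,0,0,0,0,0,0,0,0,0,0,0,0,0,0,0,0,0,0,0,0,0,0,0],
)

```text
clock: 53.8
eef_pos: [0.4651, -0.3539, 0.0643]
tool_rot: [0.746, 0.665, -0.003, 0.003]
ft_force: [-2.5, -13.0, 2.7]
grip_width: -0.0004
grasp_force: 6.9
```

It has gone solid. Backing off and checking.

Emit:
carry_out(
  increments=[0,-1.4,0,0,0,0,-1.4,0,-0.5,0,0,0,0,-2.5,0,0,0,0,-3,0,0,-3,0,-3,0],
)

```text
clock: 54.42
eef_pos: [0.4591, -0.405, 0.1539]
tool_rot: [0.744, 0.668, 0.001, -0.002]
ft_force: [-0.6, -0.8, -0.3]
grip_width: 0.0002
grasp_force: 0.0
```

Emit:
carry_out(
  increments=[0,-3,0,-2,0,0,-3,0,-2,0,0,0,0,0,0,0,0,0,0,0,0,0,0,0,0],
)

```text
clock: 55.05
eef_pos: [0.452, -0.4651, 0.1921]
tool_rot: [0.745, 0.667, 0.0, -0.001]
ft_force: [-0.3, -0.1, -0.2]
grip_width: 0.0004
grasp_force: 0.0
```

```bash
python3 -c "
from h import *
look()
c=bot.camera('top');P=cloud(c)
for k in('tip_left','tip_right'):
    print(k,[(np.round(((w(c,d['xyz'])[:2]-O)@U),4),np.round(w(c,d['xyz'])[2],4),round(d['p'],2)) for d in bot.place_of(c,k)[:4] if -.42<w(c,d['xyz'])[1]<-.15])
D=P[...,:2]-O; by=D@U; bx=D@np.array([U[1],-U[0]])
for y in(-.025,0,.025):
    m=(abs(bx)<.007)&(abs(by-y)<.012)&(P[...,2]>.09)&(P[...,2]<.115)
    if m.any(): print('top bar',y,np.round(np.percentile(P[m][:,2],[50,80,95]),4))
"
```

```text
t 55.05 [ 0.452  -0.4651  0.1921] yaw -6.35 z [-0.002  0.002 -1.   ] F [-0.25 -0.15 -0.23] w 0.0004 0.0
by -0.1792
tip_left [(np.float64(0.0552), np.float64(0.0962), 0.65), (np.float64(-0.0507), np.float64(0.0974), 0.3)]
tip_right [(np.float64(-0.0769), np.float64(0.0482), 0.56), (np.float64(-0.0544), np.float64(0.096), 0.49)]
bar top -0.025 [0.0974 0.1001 0.1005]
bar top 0 [0.099  0.0997 0.1006]
bar top 0.025 [0.0983 0.1002 0.1008]
tip_left [(np.float64(0.0557), np.float64(0.1045), 0.52), (np.float64(0.0422), np.float64(0.0212), 0.31)]
tip_right []
top bar 0 [0.1007 0.1026 0.104 ]
top bar 0.025 [0.1    0.1018 0.1035]
```

```bash
python3 -c "
from h import *
print(bot.job_done())"
```

```text
the job is handed in; nothing more can be done
None
```

The job is handed in at about 55 s on the robot clock: the board sits level in the guides, 6 mm lower than when first set down, with both orange levers swung in until solid (13–14 N each) and the arm clear; the hand-in returned no verdict.

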